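# Feed the balm tins through the lever-lid bin

### The arm

A 6-joint arm with a two-finger parallel gripper is mounted at the origin on the work surface. World frame = base frame: x ahead of the robot, y to its left, z up, the work surface at z = 0. Lengths are in m, angles in degrees, forces in N, time in s.
With the tool pointing down it reaches from about 0.4 to 0.825 m from the base axis. Payload 7 kg.
Tool frame: the origin (TCP) lies midway between the tips of the shut fingers; the grasp point (between the pads) lies 19 mm behind it (r.grasp_offset is the distance from the TCP to the grasp point, in m); z points along the fingers, x is the direction in which the jaws open and shut, and the axes are right-handed (so a half turn about z gives the same grasp; the last joint's range is limited). The gripper opens to 88 mm and grips with 3 to 60 N. Pads are 19 mm wide; open, the fingers measure 130 mm over their backs; the gripper's body (78 mm by 193 mm) begins 47 mm behind the grasp point.
Start: joints at [-54.769, 20.546, 0.682, 0, -70.136, -16.507], TCP at [0.217, -0.639, 0.227] pointing down, gripper open.
Joint ranges: [-176.03, 176.03], [-82.01, 121.73], [-58.28, 71.71], [-173.87, 95.51], [-174.79, -0.11], [-173.66, 173.66]. Speed limits (degrees/s): [136.94, 136.94, 172.46, 180, 180, 180].

### API

Orientations are given as [roll, pitch, yaw] about the fixed x, y, z axes, in that order (R = Rz(yaw) Ry(pitch) Rx(roll)).
In Python, from plant import r gives the robot as it stands.
- The arm moves only by the tool step_arm, never from a script. Its argument "deltas" is a list of rows, each a list of 7 numbers: the turn, a rotation vector about the tool's x, y, z in rad, then the shift along the tool's x, y, z in mm, then the opening, from -1 (shut) to 1 (fully open), so that 0 is half open. In form: [[ax, ay, az, x, y, z, grip], ...]. A call has 1 to 10 rows; each row shifts and turns the pose as measured when the row begins, along the tool's axes as they then stand; what a row does not reach is not made up. A row lasts 1/10 s, in which the tool goes at most 50 mm and 8.59 degrees, less where a joint would pass 70% of its speed; a pose out of reach is approached as far as the arm can. A call with a gripper value outside its range is refused whole. The fingers move at their own pace and stop on an object; "squeeze" is the grip in N (left out, the last holds). Time passes only in rows, so rows that do not move let the fingers close. It gives the time, the measured TCP pose, the force and the opening at its end, in the units of the state.
- r.get_state(): the state, without advancing time (a new reading comes with each control period).
- r.capture(name): name is "scene" or "top"; returns the picture (400x640x3 uint8, red, green, blue); there is no depth.
- r.camera_info(name): a dict with "vertical_fov" (degrees; the focal length in pixels is half the picture's height over the tangent of half this angle, whatever the lens; pixels are square), "cx", "cy" (the principal point, pixels), "k1" (the pictures are not rectified: a ray, as slopes to the right and down, at radius r is drawn at 1 + k1 r^2 times it, then the intrinsics apply), "view" (4x4, takes a point from world to camera coordinates). Camera axes: x right, y down, z forward; pixel columns grow to the right and rows downward; lengths in m; the calibration is good to about 2 mm. A picture is of the moment at which its call begins. camera_info takes no time and is no camera call.
- r.close_job(): hands the job in, once; it reports no verdict.
The state is a dict: "time_s": time; "joints": joint angles; "qd": joint speeds; "joint_torque": joint torques, N m; "tcp_pos": TCP position; "eef_rot": TCP orientation; "contact_force": force on the tool from outside, world axes, zero at the start; "moment": the same for the moment, N m; "gripper_width": finger opening in m.
Only numpy, scipy, OpenCV 4.12 (cv2) and the standard library are available. Lean on these libraries where they do the work, as an engineer would, in place of code of your own. Each camera call takes 0.05 s, during which the arm holds its last target.

### The job

Lay the two balm tins one by one in the bin's sloping feed chute, the wide one first so that it rolls down and rests against the closed lid, then the slim one to lie behind it, letting go of each. Then press the bin's lever down and hold the lid raised until both tins have rolled into the bin, and release the lever so that the lid falls shut over them. Lift the lid only by its lever, never touching the lid itself, and leave the mug, brushes and comb as they are.

Things in the scene. Friction and masses are not known exactly. Their poses are not given: they have to be found in the camera images.
- bin: Fixed grey plastic bin, feed chute and lever. Origin on the bench below the chute's lower end, on its centre line; z up, y horizontally up the chute, -x the lever's side. Bin: open-topped box, y = -129 to 4 mm, x = -44 to 44 mm, walls 4, floor 6, rim 100 mm high.
- chute_end (a point): Lower end of the chute's floor (bin y = 0, 108 mm high). Steel channel, inside 68 mm wide (x = -34 to 34), rising to y = 154 (152 mm high), slope 0.28 rad; side and end walls 24 mm high. Tins laid crosswise (axis along bin x) roll down by themselves to the closed lid's flap at y = -1. At rest the wide tin's axis is at y = 23, z = 140 mm, the slim one's behind it at y = 63, z = 144.
- lid (a joint): Angle of the aluminium lid (126 by 90 mm), hinged along the bin's x at y = -127, z = 102 mm: 0 closed, 1.15 fully up. An upright flap on its free edge by the chute reaches 156 mm above the bench and swings up and away as the lid rises. It turns 2.5 times as far as the lever and falls shut when the lever is let go.
- lid_flap (a point): Middle of the upper edge of the lid's flap; moves with the lid.
- lever (a joint): Angle of the lid-lift lever: 0 at rest (level), 0.46 rad fully down. Sprung upward: some 4 to 6 N down on the pad hold it. Its pivot is along the bin's y, at x = -57, y = -65, z = 85 mm of the bin.
- lever_pad (a point): Middle of the top of the lever's black rubber pad (46 mm along x, 52 along y, 8 thick), 90 mm from the pivot towards -x of the bin, 89 mm above the bench at rest and 49 mm when fully pressed. Moves with the lever.
- tin_wide: Wide closed aluminium tin, a cylinder 48 mm in diameter and 60 mm long, about 90 g, lying on its side; origin at its centre, x along its axis. It turns about x as it rolls.
- tin_slim: Slim closed aluminium tin, a cylinder 34 mm in diameter and 60 mm long, about 55 g, lying on its side; origin at its centre, x along its axis.
- trays: Fixed grey stacking trays; origin on the bench under the lower tray's centre. Lower tray 170 (x) by 300 mm (y), floor 30, rim 58 mm high, walls 4 mm. Its three grooves along x at y = -92, 0 and 92 mm, each between ribs 4 mm high and thick, 27 mm apart, hold the two tins (on the floor, along x) and the brush, in any order. Upper tray behind, x = 90 to 220 mm, floor 129, rim 157 mm high.
- brush: Bystander: purple slicker brush, 120 mm long, 50 mm wide, 20 mm high, lying along x on the ribs of one groove of the lower tray, beside or between the tins. Origin under its middle.
- comb: Bystander: chrome comb, 160 mm by 30 mm, 5 mm thick, in the upper tray, origin under its middle.
- dental: Bystander: small green plastic dental brush, 165 mm long, 15 mm high, in the upper tray, origin under its middle.
- mug: Bystander: white ceramic mug, 90 mm high, 76 mm across plus a handle at its +y side, standing on the bench in front of the chute, beside the lever. Origin under its middle.

How it is judged (in metres and radians):
On the way, in this order (a step that is already met when the one before it is completed fails the run):
1. the wide tin alone lies in the chute against the closed lid's flap, let go (x of tin_wide in the frame of bin between -0.02 and 0.02 m and y of tin_wide in the frame of bin between 0.005 and 0.04 m and z of tin_wide in the frame of bin above 0.115 m and value of joint lid below 0.06 rad and contact force between the fingers and tin_wide below 0.1 N and linear speed of tin_wide below 0.03 m/s and not (x of tin_slim in the frame of bin between -0.02 and 0.02 m and y of tin_slim in the frame of bin between 0.045 and 0.085 m and z of tin_slim in the frame of bin above 0.115 m)), for 0.2 s.
2. the slim tin lies behind the wide one in the chute, both let go, lid still closed (x of tin_wide in the frame of bin between -0.02 and 0.02 m and y of tin_wide in the frame of bin between 0.005 and 0.04 m and z of each of tin_wide, tin_slim in the frame of bin above 0.115 m and x of tin_slim in the frame of bin between -0.02 and 0.02 m and y of tin_slim in the frame of bin between 0.045 and 0.085 m and value of joint lid below 0.06 rad and contact force between the fingers and tin_wide below 0.1 N and contact force between the fingers and tin_slim below 0.1 N and linear speed of tin_slim below 0.03 m/s), for 0.2 s.
3. the lid is held well up by the lever while both tins come to lie in the bin (value of joint lid above 0.7 rad and contact force between anything else and lever above 0.5 N and x of tin_wide in the frame of bin between -0.045 and 0.045 m and y of tin_wide in the frame of bin between -0.13 and 0 m and z of each of tin_wide, tin_slim in the frame of bin below 0.09 m and x of tin_slim in the frame of bin between -0.045 and 0.045 m and y of tin_slim in the frame of bin between -0.13 and 0 m), for 0.2 s.
At the end, for the whole second after the job is handed in: Lid shut (under 0.06 rad) and lever back up (under 0.03 rad), both tins inside the bin below its rim and at rest (value of joint lid below 0.06 rad and value of joint lever below 0.03 rad and x of tin_wide in the frame of bin between -0.045 and 0.045 m and y of tin_wide in the frame of bin between -0.13 and 0 m and z of each of tin_wide, tin_slim in the frame of bin below 0.09 m and x of tin_slim in the frame of bin between -0.045 and 0.045 m and y of tin_slim in the frame of bin between -0.13 and 0 m and linear speed of each of tin_wide, tin_slim below 0.03 m/s); the robot touches nothing.
It fails at once if the robot touches the lid itself (contact force between any of the fingers, the arm and lid above 2 N).
It fails at once if the mug is pushed or tipped (distance of mug from where it was at the start of the episode above 0.03 m or angle between mug's own z axis and vertical above 0.3 rad).
It fails at once if the brushes or the comb are disturbed (distance of any of brush, comb, dental from where it was at the start of the episode above 0.03 m).
It also fails if it takes over 72 s, if anything falls off the work surface, if the arm or the gripper's body presses on something with over 40 N, if the wrist force passes 120 N, or if a joint passes its speed limit or range.

## Working session

There is one attempt and no reset: what is moved stays moved. The work goes in short steps, Python scripts to look and compute and a tool call to move; the robot and the scene stay as the last step left them, time stands still between calls to the robot, and variables do not carry over. Pictures are saved under pics/ and viewed, and the job is handed in when it is done.

Besides the shell and the picture viewer there is one more tool, called after "Call:" as a command line: name --pt "numbers of a row" for each row, then --argument value for the rest. step_arm: Moves the arm, as the interface text tells. Its arguments: {"type":"object","properties":{"deltas":{"type":"array","items":{"type":"array","items":{"type":"number"}}},"squeeze":{"type":"number"}},"required":["deltas"]}

```bash
mkdir -p pics; ls; python3 - <<'E'
from plant import r
import cv2
print(r.get_state(), r.grasp_offset)
for n in("scene","top"):
    im=r.capture(n); cv2.imwrite(f"pics/{n}0.png",im[:,:,::-1]); print(n,r.camera_info(n))
E
```

```text
pics
{'time_s': 0.0, 'joints': array([-5.47678689e+01,  2.05916977e+01,  6.32382820e-01, -2.14308905e-02,
       -7.01352950e+01, -1.65088917e+01]), 'qd': array([-0.0712236 ,  0.06027103,  0.01195484,  0.05161712, -0.07097334,
        0.07332765]), 'joint_torque': array([-3.73946577e-04, -5.82717812e+01,  2.93044442e+01,  6.99750245e+00,
        6.56617165e-03, -1.45724393e-04]), 'tcp_pos': array([ 0.21651249, -0.63880247,  0.22560503]), 'eef_rot': array([-1.79992428e+02, -9.64349721e-02,  1.08715934e+02]), 'contact_force': array([0.40268293, 0.06480727, 0.2775836 ]), 'moment': array([-0.02188155,  0.04696373,  0.04365997]), 'gripper_width': 0.08810865067080476} 0.0188
scene {'vertical_fov': 52.010124213846254, 'cx': 325.2908520309199, 'cy': 200.3429788241259, 'k1': -0.03045767102400139, 'view': array([[-0.47187397,  0.88152494,  0.01577117,  0.23549239],
       [ 0.70325579,  0.38711602, -0.59629899, -0.33339288],
       [-0.5317577 , -0.27028681, -0.80260749,  1.45611613],
       [ 0.        ,  0.        ,  0.        ,  1.        ]])}
top {'vertical_fov': 57.540950937676435, 'cx': 323.69819368737376, 'cy': 202.74582007834118, 'k1': 0.02875878592927196, 'view': array([[-0.01290275, -0.99965074,  0.02306328,  0.02454266],
       [-0.98929221,  0.00940883, -0.14564476,  0.54995008],
       [ 0.14537689, -0.02469555, -0.98906809,  1.0139608 ],
       [ 0.        ,  0.        ,  0.        ,  1.        ]])}
```

View pics/scene0.png

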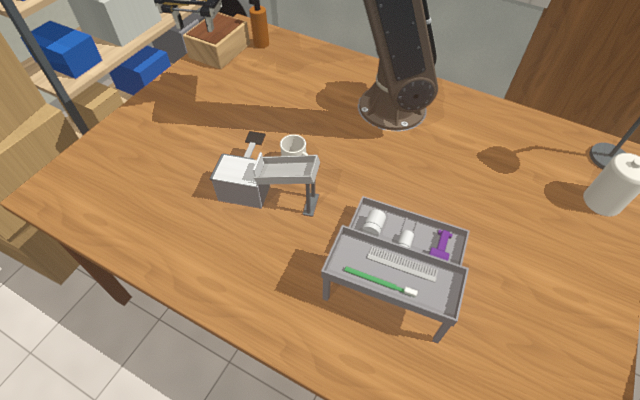

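View pics/top0.png

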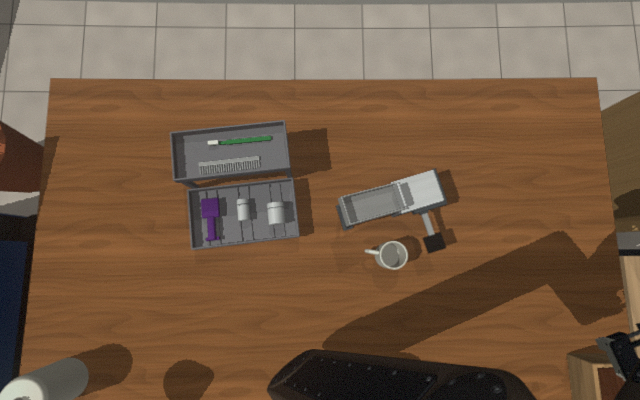

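The top view shows the trays at about (240,215) and the chute and bin at about (395,200). The lever pad is at (434,242) and the mug at (392,256). I'll enlarge both areas.

```bash
python3 - <<'E'
import cv2
t=cv2.imread("pics/top0.png")
a=t[165:285,325:465]; cv2.imwrite("pics/a.png",cv2.resize(a,None,fx=5,fy=5,interpolation=cv2.INTER_CUBIC))
b=t[170:260,180:310]; cv2.imwrite("pics/b.png",cv2.resize(b,None,fx=6,fy=6,interpolation=cv2.INTER_CUBIC))
s=cv2.imread("pics/scene0.png")
a=s[120:225,205:335]; cv2.imwrite("pics/c.png",cv2.resize(a,None,fx=5,fy=5,interpolation=cv2.INTER_CUBIC))
E
```

```text
(no output)
```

View pics/a.png

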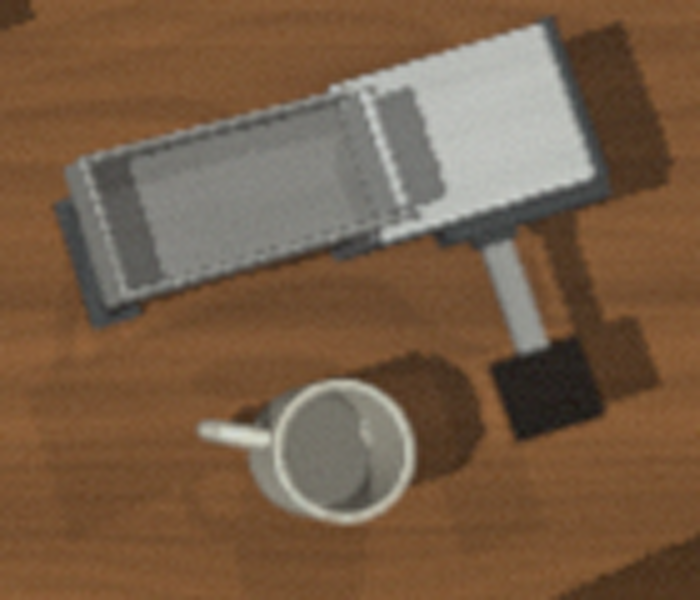

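View pics/b.png

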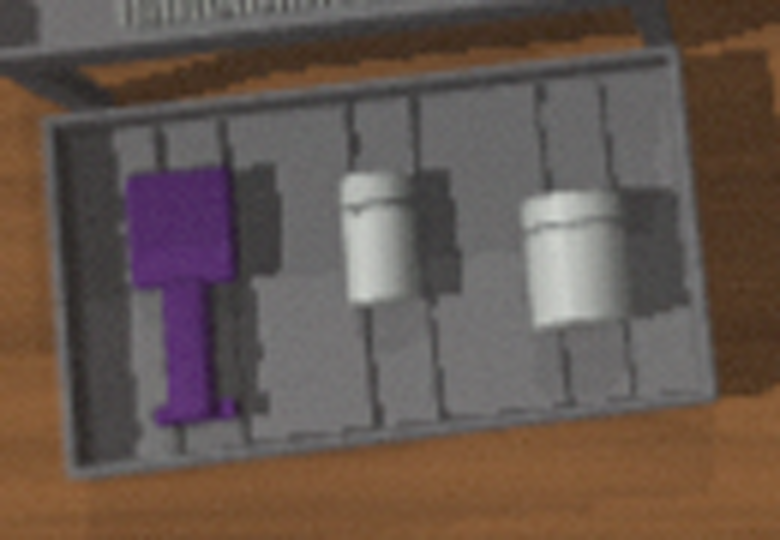

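View pics/c.png

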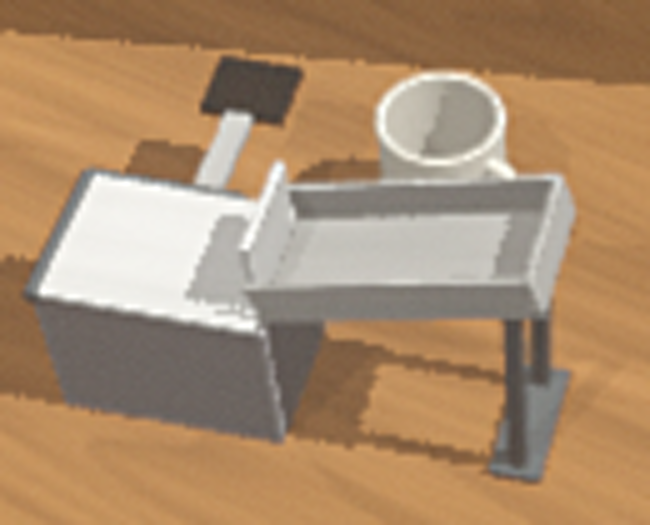

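The bin, trays and tins are clear enough to fit. The slim tin is in the middle groove and the wide one in the right groove (y=-92). I'll fit the poses from corners I've read off.

```bash
cat > h.py <<'E'
import numpy as np, cv2
from plant import r
from scipy.optimize import least_squares
from scipy.spatial.transform import Rotation as Ro
CI={n:r.camera_info(n) for n in("scene","top")}
def proj(n,P):
    c=CI[n];P=np.atleast_2d(P);V=c["view"];q=P@V[:3,:3].T+V[:3,3]
    s=q[:,:2]/q[:,2:];f=200/np.tan(np.radians(c["vertical_fov"]/2))
    s=s*(1+c["k1"]*(s**2).sum(1,keepdims=True))
    return s*f+[c["cx"],c["cy"]]
def back(n,uv,z):
    return least_squares(lambda p:(proj(n,[[p[0],p[1],z]])[0]-uv),[.5,0],x_scale=.1).x
def unc(p,o,k): return (np.array(p,float)+.5)/k-.5+np.array(o)
def loc(pose,P):
    P=np.atleast_2d(P)/1000.;c,s=np.cos(pose[2]),np.sin(pose[2])
    return np.c_[pose[0]+c*P[:,0]-s*P[:,1],pose[1]+s*P[:,0]+c*P[:,1],P[:,2]]
def fit(obs,x0):
    f=lambda p:np.concatenate([(proj(n,loc(p,L))[0]-uv) for n,uv,L in obs])
    s=least_squares(f,x0,x_scale=[.1,.1,.3],loss="soft_l1");return s.x,f(s.x).reshape(-1,2)
E
python3 - <<'E'
from h import *
A=lambda p:unc(p,(325,165),5);B=lambda p:unc(p,(180,170),6);C=lambda p:unc(p,(205,120),5)
ob=[("top",A((492,364)),(-124,-39,89)),("top",A((585,340)),(-124,-91,89)),("top",A((605,410)),(-170,-91,89)),("top",A((520,438)),(-170,-39,89)),
("top",A((550,18)),(44,-129,100)),("top",A((607,190)),(-44,-129,100)),("top",A((386,150)),(0,-1,156)),
("scene",C((221,57)),(-170,-91,89)),("scene",C((302,70)),(-170,-39,89)),("scene",C((288,125)),(-124,-39,89)),("scene",C((201,110)),(-124,-91,89)),
("scene",C((262,205)),(0,-1,156)),("scene",C((283,440)),(44,4,0)),("scene",C((68,402)),(44,-129,0)),("scene",C((30,297)),(44,-129,100))]
p,e=fit(ob,[.5,-.2,.2]);print("bin",p,np.degrees(p[2]));print(e.round(1).tolist())
tr=[("top",B((45,118)),(85,150,58)),("top",B((675,50)),(85,-150,58)),("top",B((713,398)),(-85,-150,58)),("top",B((72,475)),(-85,150,58))]
q,e=fit(tr,[.5,.3,0]);print("tray",q,np.degrees(q[2]));print(e.round(1).tolist())
# tins: axis end midpoints seen from above
c,s=np.cos(q[2]),np.sin(q[2])
for nm,top,bot,z in(("wide",(572,190),(585,326),.054),("slim",(374,172),(385,303),.047)):
  for zz in (z,z+.02):
    P=[back("top",B(k),zz)-q[:2] for k in(top,bot)]
    print(nm,zz,[(np.array([c*v[0]+s*v[1],-s*v[0]+c*v[1]])*1000).round(1) for v in P])
for nm,L in(("chutemid",(0,70,150)),("pad",(-147,-65,89)),): print(nm,loc(p,L))
for L in ((0,-92,54),(0,0,47)): print(loc(q,L))
print("mug",back("top",A((343,450)),.09), "binframe")
E
```

```text
bin [ 0.55344    -0.17657314  0.28417813] 16.282207656226664
[[-0.6, -0.2], [-1.3, -0.9], [0.5, 1.3], [-0.6, 1.3], [-0.4, 1.3], [-1.1, -3.2], [-1.5, -0.4], [-0.2, -1.1], [-0.0, -1.0], [-1.8, -1.4], [-1.1, -1.1], [0.4, -0.2], [-0.5, 0.6], [-1.0, 0.2], [-0.6, -0.7]]
tray [0.52194343 0.24702817 0.10631522] 6.091413147826599
[[-0.4, -0.3], [0.6, -0.7], [0.7, 0.3], [-0.9, 0.5]]
wide 0.054 [array([ 22.1, -92.4]), array([-42.9, -92. ])]
wide 0.074 [array([ 18.9, -94.2]), array([-44.9, -93.9])]
slim 0.047 [array([42.8,  0.8]), array([-20.3,   1.1])]
slim 0.067 [array([39.1, -2.9]), array([-22.7,  -2.6])]
chutemid [[ 0.5338142  -0.10938067  0.15      ]]
pad [[ 0.43055978 -0.28018034  0.089     ]]
[[0.53170602 0.15554762 0.054     ]]
[[0.52194343 0.24702817 0.047     ]]
mug [ 0.39925199 -0.16663625] binframe
```

```bash
cat >> h.py <<'E'
def overlay(n,src,out,segs,box,k):
    im=cv2.imread(src);x0,y0,x1,y1=box
    im=cv2.resize(im[y0:y1,x0:x1],None,fx=k,fy=k,interpolation=cv2.INTER_CUBIC)
    for P,col in segs:
        uv=(proj(n,P)-[x0,y0]+.5)*k-.5
        cv2.polylines(im,[np.round(uv*8).astype(np.int32)],False,col,1,cv2.LINE_AA,3)
    cv2.imwrite(out,im)
def binsegs(p):
    w=lambda L,c:(loc(p,L),c); S=[]
    cs,sn=np.cos(.28),np.sin(.28)
    for x in(-34,34):
        S.append(w([(x,0,108),(x,154,152)],(0,255,255)));S.append(w([(x,-24*sn,108+24*cs),(x,154-24*sn,152+24*cs)],(0,255,0)))
    S.append(w([(-34,154-24*sn,152+24*cs),(34,154-24*sn,152+24*cs)],(0,255,0)));S.append(w([(-34,154,152),(34,154,152)],(0,255,255)))
    S.append(w([(-45,-1,156),(45,-1,156)],(255,0,0)))
    S.append(w([(-44,4,100),(-44,-129,100),(44,-129,100),(44,4,100)],(0,0,255)));S.append(w([(44,4,100),(44,4,0),(44,-129,0),(44,-129,100)],(0,0,255)))
    S.append(w([(-170,-91,89),(-124,-91,89),(-124,-39,89),(-170,-39,89),(-170,-91,89)],(255,0,255)))
    return S
E
cat > o.py <<'E'
from h import *
import sys
p=list(map(float,sys.argv[1:4]))
overlay("top","pics/top0.png","pics/oa%s.png"%sys.argv[4],binsegs(p),(325,165,465,285),5)
overlay("scene","pics/scene0.png","pics/oc%s.png"%sys.argv[4],binsegs(p),(205,120,335,225),5)
E
python3 o.py .5534 -.1766 .2842 1
```

```text
(no output)
```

View pics/oa1.png

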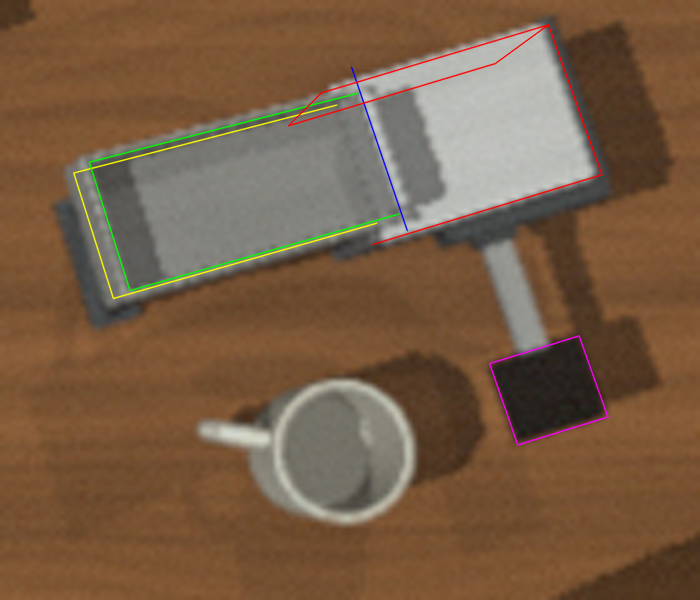

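View pics/oc1.png

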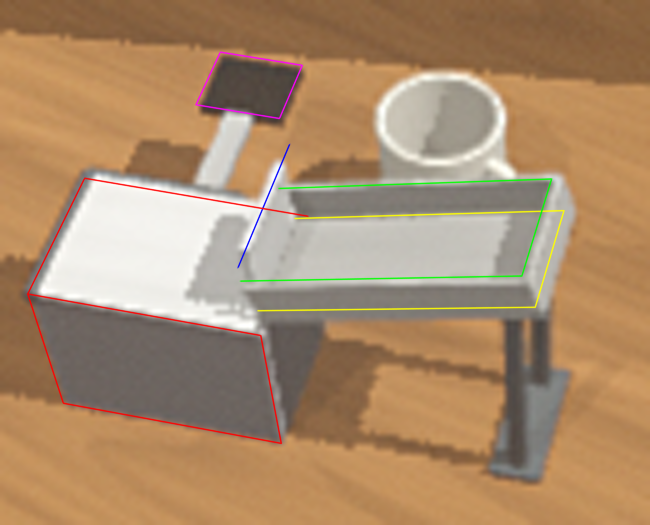

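```bash
cat >> h.py <<'E'
BIN=(.5545,-.1766,.2842); TRAY=(.52194,.24703,.10632)
def down(yaw): return Ro.from_euler("xyz",[180,0,yaw],degrees=True)
def go(pos,R):
    s=r.get_state();R0=Ro.from_euler("xyz",s["eef_rot"],degrees=True)
    rv=(R0.inv()*R).as_rotvec();d=np.array(pos)-s["tcp_pos"]
    print("t",s["time_s"],"pos",s["tcp_pos"].round(4),"rot",s["eef_rot"].round(2),"w",round(s["gripper_width"],4),"F",s["contact_force"].round(2))
    print("rotvec",rv.round(4),"shift now-frame",(R0.inv().apply(d)*1000).round(1),"shift target-frame",(R.inv().apply(d)*1000).round(1))
E
python3 - <<'E'
from h import *
W=loc(TRAY,(-11.3,-92,54))[0];print(W,loc(TRAY,(10.6,0,47)))
go([W[0],W[1],.25],down(96.09))
E
```

```text
[0.52046683 0.15435034 0.054     ] [[0.53248015 0.24815487 0.047     ]]
t 0.1 pos [ 0.2165 -0.6388  0.2257] rot [-1.7999e+02 -9.0000e-02  1.0872e+02] w 0.0876 F [-0.84 -0.04  0.5 ]
rotvec [-0.0003 -0.0015  0.2204] shift now-frame [653.8 542.4 -23.4] shift target-frame [756.5 386.4 -24.3]
```

Call:
step_arm --pt "0 0 0.11 0 0 -12 0.32" --pt "0 0 0.11 0 0 -12 0.32" --pt "0 0 0 35 18 0 0.32" --pt "0 0 0 42 21 0 0.32" --pt "0 0 0 42 21 0 0.32" --pt "0 0 0 42 21 0 0.32" --pt "0 0 0 42 21 0 0.32" --pt "0 0 0 42 21 0 0.32" --pt "0 0 0 42 21 0 0.32" --pt "0 0 0 42 21 0 0.32" --squeeze 15

```text
time_s: 1.1
tcp_pos: [0.3492, -0.2865, 0.245]
eef_rot: [-179.6, -0.6, 95.0]
contact_force: [2.1, 0.0, 0.6]
gripper_width: 0.0579
```

```bash
python3 - <<'E'
from h import *
go([.52047,.15435,.25],down(96.09))
E
```

```text
t 1.1 pos [ 0.3492 -0.2865  0.245 ] rot [-179.64   -0.6    95.03] w 0.0579 F [2.07 0.01 0.61]
rotvec [-0.0062 -0.0106 -0.0185] shift now-frame [424.2 209.3  -1.9] shift target-frame [420.2 217.1  -5. ]
```

Call:
step_arm --pt "0 0 0 42 21 0 0.32" --pt "0 0 0 42 21 0 0.32" --pt "0 0 0 42 21 0 0.32" --pt "0 0 0 42 21 0 0.32" --pt "0 0 0 42 21 0 0.32" --pt "0 0 0 42 21 0 0.32" --pt "0 0 0 42 21 0 0.32" --pt "0 0 0 42 21 0 0.32" --pt "0 0 0 42 21 0 0.32" --pt "0 0 0 0 0 0 0.32"

```text
time_s: 2.1
tcp_pos: [0.5059, 0.129, 0.2482]
eef_rot: [-179.8, -0.7, 95.3]
contact_force: [-0.8, -0.4, -1.0]
gripper_width: 0.0577
```

```bash
python3 - <<'E'
from h import *
go([.52047,.15435,.25],down(96.09))
E
```

```text
t 2.1 pos [0.5059 0.129  0.2482] rot [-179.8    -0.67   95.33] w 0.0577 F [-0.81 -0.43 -1.03]
rotvec [-0.0034 -0.0117 -0.0133] shift now-frame [23.9 16.9 -1.6] shift target-frame [23.6 17.2 -1.8]
```

Correct the pose and descend to just above the tin, then check.

Call:
step_arm --pt "-0.003 -0.012 -0.013 24 17 20 0.32" --pt "0 0 0 0 0 45 0.32" --pt "0 0 0 0 0 45 0.32" --pt "0 0 0 0 0 30 0.32" --pt "0 0 0 0 0 10 0.32" --pt "0 0 0 0 0 0 0.32"

```text
time_s: 2.7
tcp_pos: [0.5211, 0.1568, 0.094]
eef_rot: [180.0, 0.0, 96.3]
contact_force: [0.0, 0.2, 0.6]
gripper_width: 0.0575
```

```bash
python3 - <<'E'
from h import *
go([.52047,.15435,.04],down(96.09))
for n,b in(("top",(180,150,310,260)),("scene",(320,170,480,300))):
    im=r.capture(n)[:,:,::-1]; x0,y0,x1,y1=b
    cv2.imwrite(f"pics/w_{n}.png",cv2.resize(im[y0:y1,x0:x1],None,fx=4,fy=4,interpolation=cv2.INTER_CUBIC))
E
```

```text
t 2.7 pos [0.5211 0.1568 0.094 ] rot [1.7997e+02 5.0000e-02 9.6290e+01] w 0.0575 F [0.   0.17 0.58]
rotvec [0.0005 0.0009 0.0035] shift now-frame [-2.3 -1.  54. ] shift target-frame [-2.4 -0.9 54. ]
```

View pics/w_scene.png

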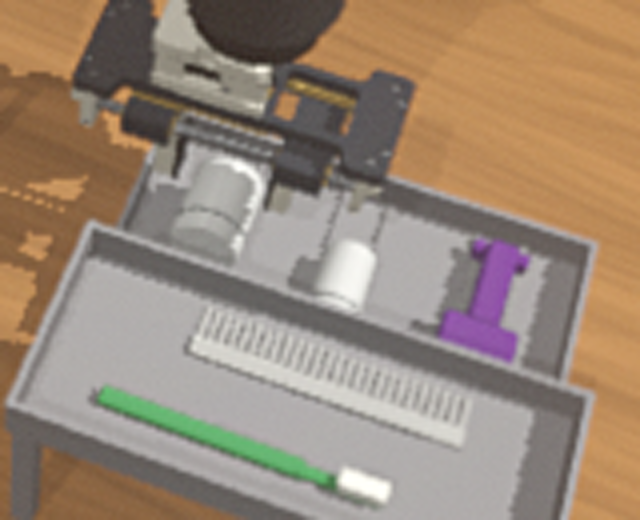

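The open fingers straddle the wide tin, with tips at about (165,165) and (275,205) in the crop. The gripper body's long side lies along the jaw axis. Descending.

Call:
step_arm --pt "0 0 0 -2 -1 20 0.32" --pt "0 0 0 0 0 20 0.32" --pt "0 0 0 0 0 10 0.32" --pt "0 0 0 0 0 3 0.32" --pt "0 0 0 0 0 0 0" --pt "0 0 0 0 0 0 -0.1" --pt "0 0 0 0 0 0 -0.1" --pt "0 0 0 0 0 0 -0.1" --squeeze 15

```text
time_s: 3.6
tcp_pos: [0.5292, 0.1585, 0.0538]
eef_rot: [178.8, -0.4, 96.4]
contact_force: [0.6, -1.0, -1.5]
gripper_width: 0.0475
```

```bash
python3 - <<'E'
from h import *
go([.52047,.15435,.04],down(96.09))
s=r.get_state();print(s["joints"],s["joint_torque"],s["moment"])
for n,b in(("top",(180,150,310,260)),("scene",(320,160,480,300))):
    im=r.capture(n)[:,:,::-1]; x0,y0,x1,y1=b
    cv2.imwrite(f"pics/w2_{n}.png",cv2.resize(im[y0:y1,x0:x1],None,fx=4,fy=4,interpolation=cv2.INTER_CUBIC))
go([.52047,.15435,.04],down(96.09))
E
```

```text
t 3.6 pos [0.5292 0.1585 0.0538] rot [178.8   -0.44  96.37] w 0.0475 F [ 0.56 -1.04 -1.45]
rotvec [ 0.0209 -0.0078  0.0048] shift now-frame [-3.3 -9.4 13.6] shift target-frame [-3.2 -9.1 13.8]
[  37.16043638   18.53840341  -28.30949824    0.34599927  -41.89627787
 -121.04980946] [-6.74787350e-02 -4.79902589e+01  2.16245860e+01  5.20420790e+00
 -4.74213122e-02  1.09338107e-03] [-0.03383008  0.05086263 -0.05730997]
t 3.7 pos [0.5292 0.1586 0.0537] rot [178.8   -0.45  96.37] w 0.0477 F [-0.08 -0.02 -0.59]
rotvec [ 0.0209 -0.0078  0.0049] shift now-frame [-3.4 -9.4 13.5] shift target-frame [-3.3 -9.1 13.7]
```

View pics/w2_scene.png

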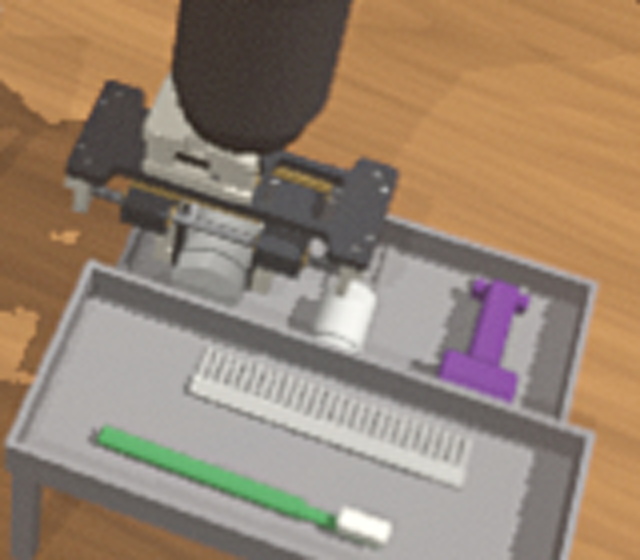

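View pics/w2_top.png

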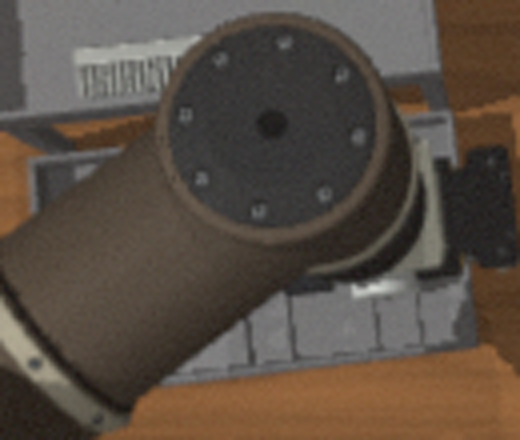

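The hand stopped 14 mm high and drifted +8 mm in x, so something resisted it. I'll reopen and descend in small checks.

Call:
step_arm --pt "0 0 0 0 0 0 0.3" --pt "0 0 0 0 0 0 0.3" --pt "0 0 0 0 0 0 0.3"

```text
time_s: 4.0
tcp_pos: [0.5294, 0.159, 0.054]
eef_rot: [178.8, -0.5, 96.4]
contact_force: [0.6, -0.9, -0.1]
gripper_width: 0.0567
```

```bash
python3 - <<'E'
from h import *
go([.52047,.15535,.045],down(96.09))
im=r.capture("scene")[:,:,::-1]
cv2.imwrite(f"pics/w3.png",cv2.resize(im[190:270,340:440],None,fx=7,fy=7,interpolation=cv2.INTER_CUBIC))
E
```

```text
t 4.0 pos [0.5294 0.159  0.054 ] rot [178.77  -0.47  96.39] w 0.0567 F [ 0.62 -0.91 -0.13]
rotvec [ 0.0215 -0.0083  0.0051] shift now-frame [-2.7 -9.5  8.8] shift target-frame [-2.7 -9.3  9. ]
```

View pics/w3.png

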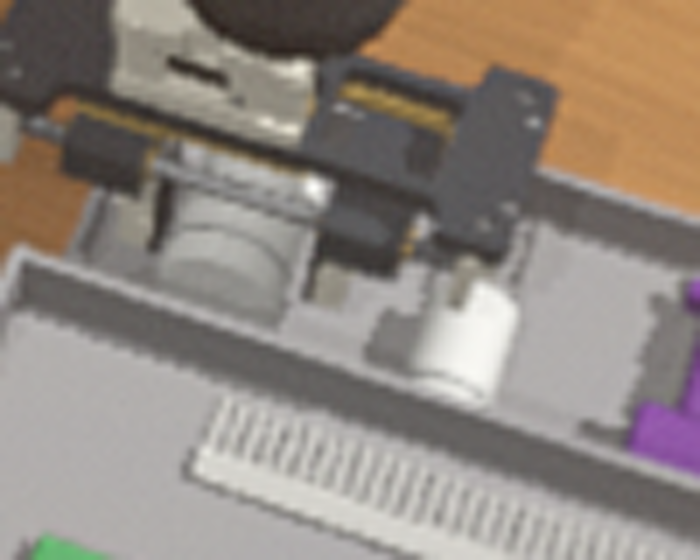

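Call:
step_arm --pt "0.02 -0.008 0.005 -3 -9 0 0.3"

```text
time_s: 4.15
tcp_pos: [0.5208, 0.1551, 0.0538]
eef_rot: [179.9, -0.0, 96.1]
contact_force: [-0.5, -0.1, -0.2]
gripper_width: 0.0572
```

Call:
step_arm --pt "0 0 0 0 0 5 0.3"

```text
time_s: 4.25
tcp_pos: [0.5204, 0.155, 0.0491]
eef_rot: [180.0, -0.0, 96.1]
contact_force: [0.1, -0.4, 0.2]
gripper_width: 0.0573
```

Call:
step_arm --pt "0 0 0 0 0 0 0.3"

```text
time_s: 4.35
tcp_pos: [0.5199, 0.1547, 0.0484]
eef_rot: [-180.0, 0.0, 96.1]
contact_force: [-0.4, -1.4, 0.0]
gripper_width: 0.0569
```

Call:
step_arm --pt "0 0 0 0 0 4 0.3"

```text
time_s: 4.45
tcp_pos: [0.5202, 0.1549, 0.0445]
eef_rot: [180.0, 0.0, 96.1]
contact_force: [-0.8, -0.2, 0.1]
gripper_width: 0.0569
```

Call:
step_arm --pt "0 0 0 0 0 3 0.3"

```text
time_s: 4.55
tcp_pos: [0.5201, 0.1548, 0.041]
eef_rot: [-180.0, 0.0, 96.1]
contact_force: [0.2, -0.4, 0.4]
gripper_width: 0.057
```

Call:
step_arm --pt "0 0 0 0 0 0 0.15" --pt "0 0 0 0 0 0 0.0"

```text
time_s: 4.75
tcp_pos: [0.52, 0.155, 0.0403]
eef_rot: [-180.0, 0.0, 96.1]
contact_force: [-2.2, 5.0, 2.5]
gripper_width: 0.0474
```

Call:
step_arm --pt "0 0 0 0 0 0 -0.3" --pt "0 0 0 0 0 0 -0.3"

```text
time_s: 4.95
tcp_pos: [0.5201, 0.1552, 0.0405]
eef_rot: [-180.0, 0.0, 96.1]
contact_force: [0.2, 0.8, -0.5]
gripper_width: 0.0473
```

Call:
step_arm --pt "0 0 0 0 0 -10 -0.3" --pt "0 0 0 0 0 -30 -0.3" --pt "0 0 0 0 0 -45 -0.3" --pt "0 0 0 0 0 -45 -0.3" --pt "0 0 0 0 0 -45 -0.3" --pt "0 0 0 0 0 -30 -0.3" --pt "0 0 0 0 0 0 -0.3"

```text
time_s: 5.65
tcp_pos: [0.5186, 0.1528, 0.2567]
eef_rot: [-179.8, 0.2, 96.0]
contact_force: [-0.0, 0.2, -1.1]
gripper_width: 0.0478
```

```bash
python3 - <<'E'
from h import *
s=r.get_state();print(s["tcp_pos"],s["eef_rot"],s["contact_force"],s["joints"])
im=r.capture("scene")[:,:,::-1];cv2.imwrite("pics/l1f.png",im)
cv2.imwrite(f"pics/l1.png",cv2.resize(im[120:280,300:500],None,fx=4,fy=4,interpolation=cv2.INTER_CUBIC))
E
```

```text
[0.51862843 0.15280767 0.25671049] [-1.79838693e+02  1.78764371e-01  9.60423327e+01] [-0.01729608  0.15294351 -1.08679434] [ 3.72465779e+01  6.89492446e+00 -1.34964785e+01  7.38543636e-02
 -6.98391991e+01 -1.21230091e+02]
```

View pics/l1.png

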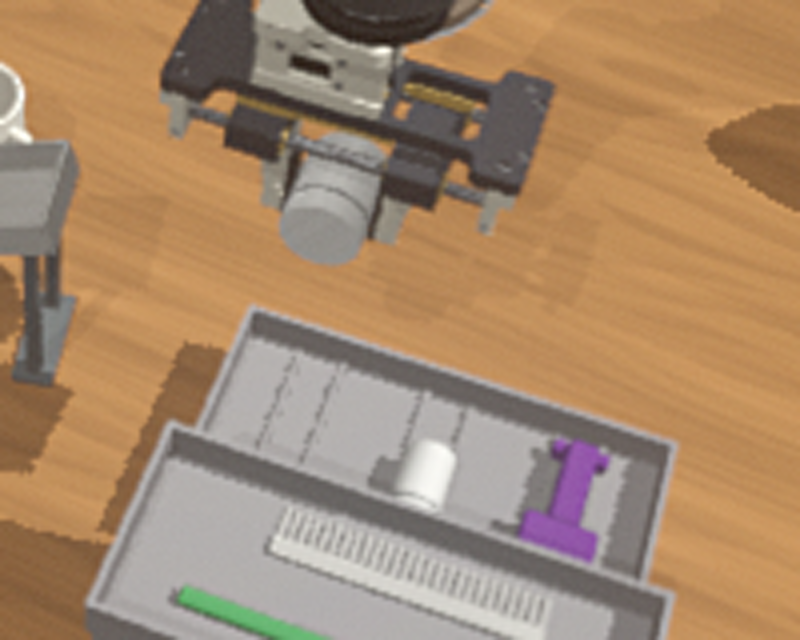

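The wide tin is held level, and its end face is around crop (328,225). I'll overlay a model of it to find its offset along its axis.

```bash
cat >> h.py <<'E'
def cyl(c,ax,rad,col,L=.06):
    ax=np.array(ax)/np.linalg.norm(ax);u=np.cross(ax,[0,0,1]);u/=np.linalg.norm(u);v=np.cross(ax,u)
    t=np.linspace(0,2*np.pi,40)[:,None];S=[]
    for e in(-L/2,L/2): S.append((np.array(c)+e*ax+rad*(np.cos(t)*u+np.sin(t)*v),col))
    return S
def held(off,dz,rad,col):
    s=r.get_state();R=Ro.from_euler("xyz",s["eef_rot"],degrees=True)
    return cyl(s["tcp_pos"]+R.apply([0,off,-dz]),R.apply([0,1,0]),rad,col)
E
python3 - <<'E'
from h import *
for o in(0,-5,5): pass
overlay("scene","pics/l1f.png","pics/l1o.png",held(0,.0137,.024,(0,0,255))+held(.006,.0137,.024,(0,255,0)),(350,140,410,200),10)
E
```

```text
(no output)
```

View pics/l1o.png

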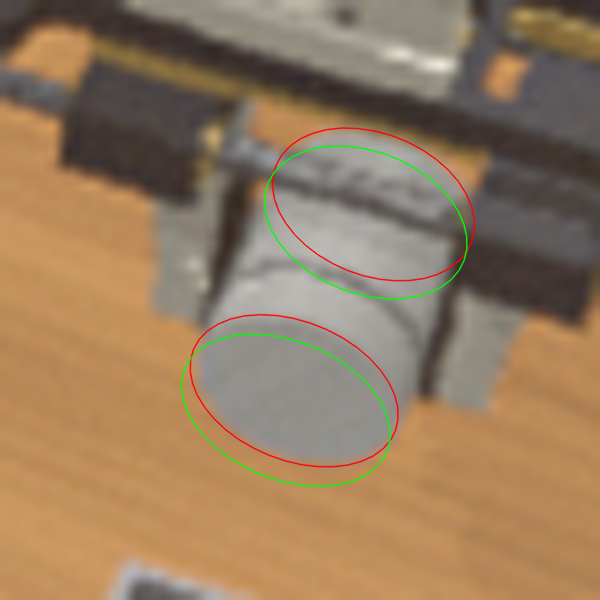

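```bash
cat >> h.py <<'E'
def chute(yf,h,x=0,sl=.2783):
    """TCP pose: h mm along chute normal above floor point at bin y=yf"""
    by=np.array([-np.sin(BIN[2]),np.cos(BIN[2]),0]);z=np.array([0,0,1.])
    n=-np.sin(sl)*by+np.cos(sl)*z; tx=np.cos(sl)*by+np.sin(sl)*z; tz=-n; ty=np.cross(tz,tx)
    f=loc(BIN,(x,yf,108+yf*44/154))[0]
    return f+h/1000*n, Ro.from_matrix(np.c_[tx,ty,tz])
E
python3 - <<'E'
from h import *
p,R=chute(72,80);print(p,R.as_euler("xyz",degrees=True));go(p,R)
E
```

```text
[ 0.54047427 -0.1285843   0.20549334] [180.         -15.94541544 106.28346054]
t 5.7 pos [0.5178 0.1526 0.2548] rot [-179.72    0.2    96.02] w 0.0476 F [ 0.24  0.24 -0.53]
rotvec [ 0.0197  0.2806 -0.1787] shift now-frame [-281.8   -6.7   50.3] shift target-frame [-279.1  -57.1  -28.5]
```

Call:
step_arm --pt "0 0 0 -25 0 0 -0.3" --pt "0 0 0 -40 0 0 -0.3" --pt "0 0 0 -40 0 0 -0.3" --pt "0 0 0 -40 0 0 -0.3" --pt "0 0 0 -40 0 0 -0.3" --pt "0 0 0 -40 0 0 -0.3" --pt "0 0 0 -25 0 0 -0.3" --pt "0 0 0 0 0 0 -0.3"

```text
time_s: 6.5
tcp_pos: [0.5382, -0.1053, 0.2477]
eef_rot: [-178.9, 0.2, 96.2]
contact_force: [-0.9, -0.1, -1.3]
gripper_width: 0.048
```

Call:
step_arm --pt "0.007 0.094 -0.06 0 0 0 -0.3" --pt "0.007 0.094 -0.06 0 0 0 -0.3" --pt "0.006 0.094 -0.06 0 0 0 -0.3" --pt "0 0 0 0 0 0 -0.3"

```text
time_s: 6.9
tcp_pos: [0.5349, -0.1037, 0.2435]
eef_rot: [-178.9, -17.1, 106.6]
contact_force: [-0.1, -0.7, -1.0]
gripper_width: 0.0479
```

```bash
python3 - <<'E'
from h import *
p,R=chute(72,50);go(p,R)
E
```

```text
t 6.9 pos [ 0.5349 -0.1037  0.2435] rot [-178.88  -17.05  106.61] w 0.0479 F [-0.12 -0.68 -0.97]
rotvec [-0.0212 -0.0192  0.0056] shift now-frame [-36.   -0.6  58.9] shift target-frame [-34.9  -1.6  59.6]
```

Call:
step_arm --pt "-0.021 -0.019 0.006 -18 0 8 -0.3" --pt "0 0 0 -17 -1 8 -0.3" --pt "0 0 0 0 0 10 -0.3" --pt "0 0 0 0 0 0 -0.3"

```text
time_s: 7.3
tcp_pos: [0.5397, -0.1297, 0.204]
eef_rot: [-179.6, -15.9, 106.0]
contact_force: [-0.4, -0.4, -1.1]
gripper_width: 0.0476
```

```bash
python3 - <<'E'
from h import *
p,R=chute(72,10.8);go(p,R)
for n in("scene","top"):
    im=r.capture(n)[:,:,::-1];cv2.imwrite(f"pics/p1{n}.png",im)
overlay("scene","pics/p1scene.png","pics/p1so.png",binsegs(BIN)[:7]+held(0,.0137,.024,(0,0,255)),(225,120,345,210),6)
overlay("top","pics/p1top.png","pics/p1to.png",binsegs(BIN)[:7],(325,140,465,240),5)
E
```

```text
t 7.3 pos [ 0.5397 -0.1297  0.204 ] rot [-179.61  -15.95  105.97] w 0.0476 F [-0.42 -0.35 -1.09]
rotvec [-0.0053 -0.     -0.0052] shift now-frame [ 1.2  1.4 67.9] shift target-frame [ 1.2  1.1 68. ]
```

View pics/p1so.png

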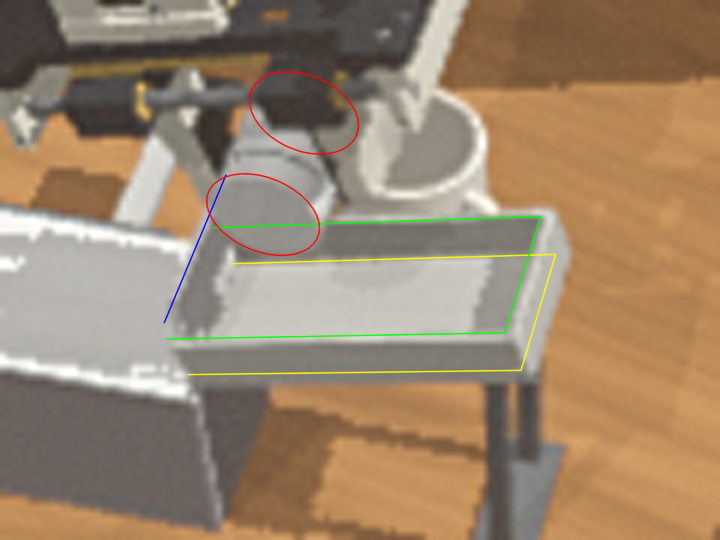

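View pics/p1to.png

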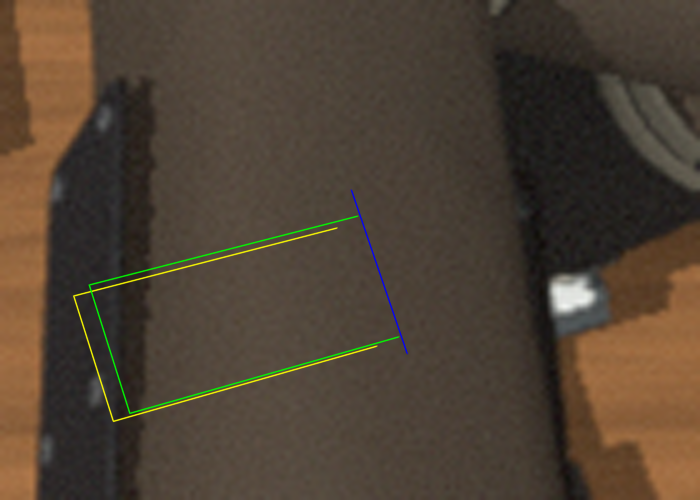

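The tin's face is at crop (268,210) and the chute opening is below it. The tin reads about 2 mm too far to -x, so I'll correct that as I lower it.

Call:
step_arm --pt "-0.005 0 -0.005 1 3 15 -0.3" --pt "0 0 0 0 0 20 -0.3" --pt "0 0 0 0 0 10 -0.3" --pt "0 0 0 0 0 0 -0.3"

```text
time_s: 7.8
tcp_pos: [0.5414, -0.1149, 0.1644]
eef_rot: [179.7, -15.7, 106.6]
contact_force: [0.2, -0.9, -0.5]
gripper_width: 0.0478
```

```bash
python3 - <<'E'
from h import *
p,R=chute(72,10.8,2);go(p,R)
for n in("scene",):
    im=r.capture(n)[:,:,::-1];cv2.imwrite(f"pics/p2{n}.png",im)
overlay("scene","pics/p2scene.png","pics/p2so.png",[],(225,120,345,210),6)
E
```

```text
t 7.8 pos [ 0.5414 -0.1149  0.1644] rot [179.65 -15.7  106.57] w 0.0478 F [ 0.2  -0.9  -0.46]
rotvec [0.0047 0.0042 0.0049] shift now-frame [-1.  -2.9 26.1] shift target-frame [-1.1 -2.8 26.1]
```

View pics/p2so.png

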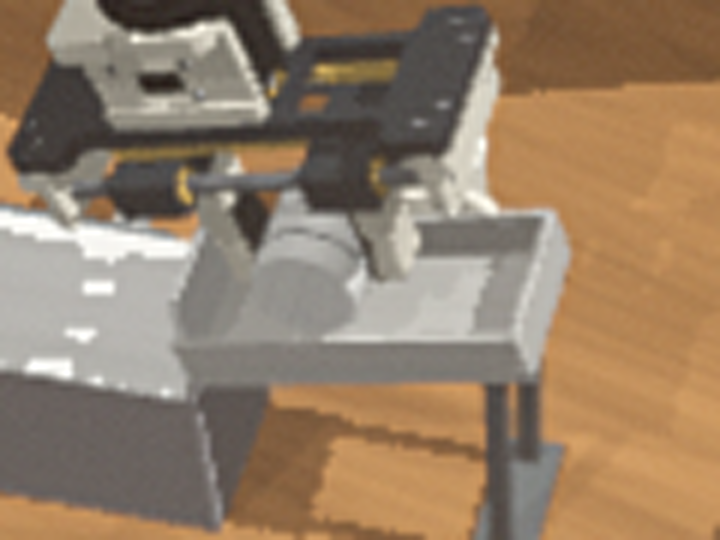

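Call:
step_arm --pt "0.005 0.004 0.005 -1 -2.5 5 -0.3" --pt "0 0 0 0 0 5 -0.3" --pt "0 0 0 0 0 5 -0.3" --pt "0 0 0 0 0 0 -0.3"

```text
time_s: 8.25
tcp_pos: [0.539, -0.1144, 0.1533]
eef_rot: [179.9, -15.7, 106.4]
contact_force: [0.3, 0.5, -0.8]
gripper_width: 0.0475
```

```bash
python3 - <<'E'
from h import *
p,R=chute(72,10.8,2);go(p,R)
im=r.capture("scene")[:,:,::-1];cv2.imwrite(f"pics/p3scene.png",im)
overlay("scene","pics/p3scene.png","pics/p3so.png",held(0,.0137,.024,(0,0,255)),(225,120,345,210),6)
E
```

```text
t 8.25 pos [ 0.539  -0.1144  0.1533] rot [179.87 -15.73 106.37] w 0.0475 F [ 0.32  0.46 -0.81]
rotvec [0.0019 0.0037 0.0015] shift now-frame [ 0.9 -0.6 15.2] shift target-frame [ 0.9 -0.6 15.2]
```

View pics/p3so.png

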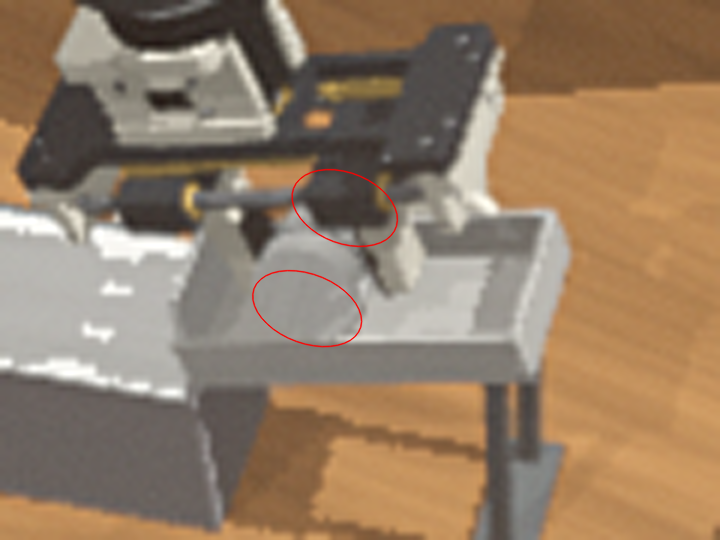

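Call:
step_arm --pt "0 0.003 0 1 0 6 -0.3" --pt "0 0 0 0 0 0 -0.3"

```text
time_s: 8.5
tcp_pos: [0.5383, -0.1128, 0.1485]
eef_rot: [179.8, -15.8, 106.4]
contact_force: [-0.4, 0.4, -1.1]
gripper_width: 0.0477
```

Call:
step_arm --pt "0 0 0 0 0 4 -0.3" --pt "0 0 0 0 0 0 -0.3"

```text
time_s: 8.7
tcp_pos: [0.5386, -0.1126, 0.1458]
eef_rot: [179.8, -15.7, 106.4]
contact_force: [-1.5, -0.3, 1.1]
gripper_width: 0.0475
```

```bash
python3 - <<'E'
from h import *
p,R=chute(72,10.8,2);go(p,R)
im=r.capture("scene")[:,:,::-1];cv2.imwrite(f"pics/p4scene.png",im)
overlay("scene","pics/p4scene.png","pics/p4so.png",held(0,.0137,.024,(0,0,255)),(225,120,345,210),6)
E
```

```text
t 8.7 pos [ 0.5386 -0.1126  0.1458] rot [179.77 -15.74 106.43] w 0.0475 F [-1.55 -0.32  1.09]
rotvec [0.0032 0.0035 0.0024] shift now-frame [ 1.1 -0.7  7.5] shift target-frame [ 1.1 -0.7  7.5]
```

View pics/p4so.png

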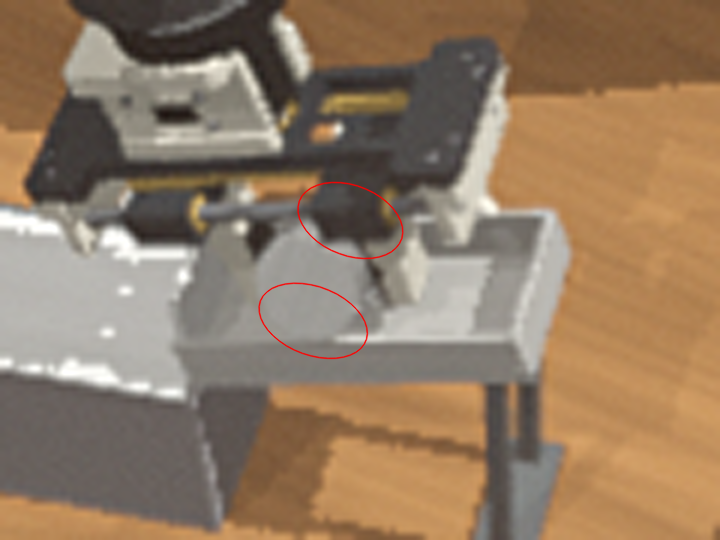

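```bash
python3 - <<'E'
import cv2,numpy as np
a=[cv2.resize(cv2.imread(f"pics/p{k}scene.png")[145:190,250:310],None,fx=6.5,fy=10,interpolation=cv2.INTER_CUBIC) for k in(3,4)]
cv2.imwrite("pics/cmp.png",np.hstack(a))
E
```

```text
(no output)
```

View pics/cmp.png

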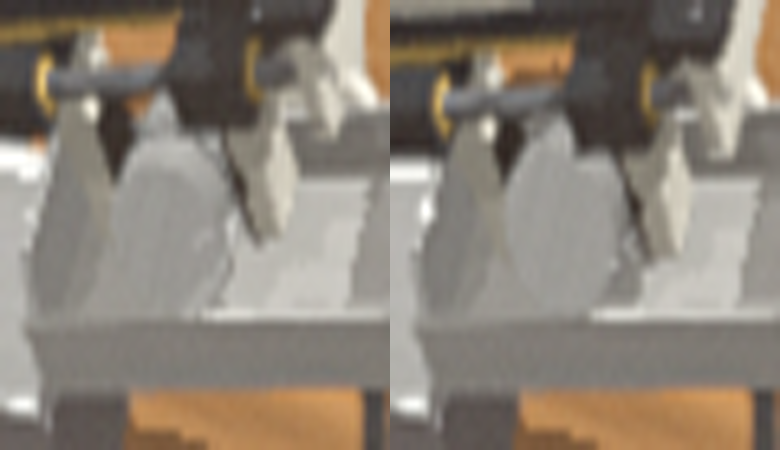

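The tin's near end looks lifted, so it's probably resting on the near wall. I'll back up and look.

Call:
step_arm --pt "0 0 0 0 0 -12 -0.3" --pt "0 0 0 0 0 -20 -0.3" --pt "0 0 0 0 0 -15 -0.3" --pt "0 0 0 0 0 0 -0.3"

```text
time_s: 9.15
tcp_pos: [0.5433, -0.1245, 0.1931]
eef_rot: [179.7, -15.8, 106.4]
contact_force: [-0.3, -0.7, -1.5]
gripper_width: 0.0477
```

```bash
python3 - <<'E'
from h import *
p,R=chute(72,10.8,0);go(p,R)
im=r.capture("scene")[:,:,::-1];cv2.imwrite(f"pics/p5scene.png",im)
overlay("scene","pics/p5scene.png","pics/p5so.png",held(0,.0137,.024,(0,0,255)),(240,115,320,185),9)
E
```

```text
t 9.15 pos [ 0.5433 -0.1245  0.1931] rot [179.7  -15.79 106.43] w 0.0477 F [-0.29 -0.65 -1.49]
rotvec [0.0045 0.0027 0.0024] shift now-frame [ 0.6 -4.1 56.4] shift target-frame [ 0.4 -3.9 56.4]
```

View pics/p5so.png

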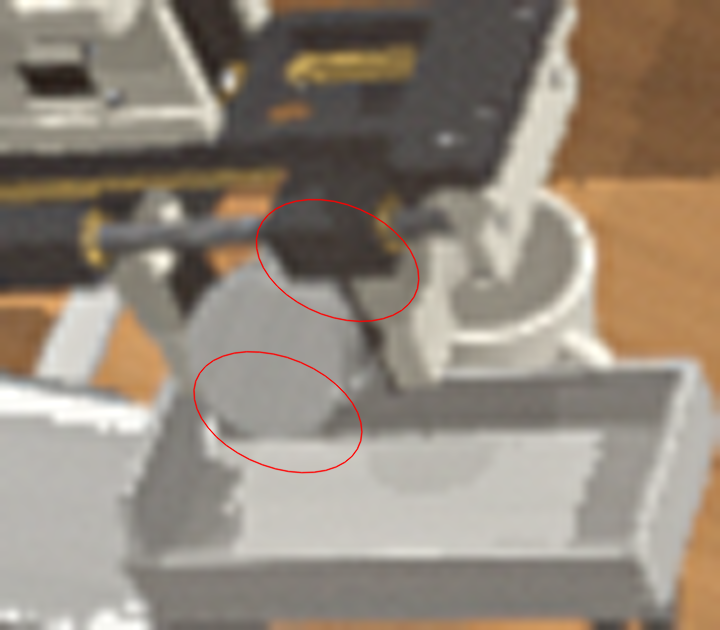

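The tin has tilted in the grip: its near end caught the wall because I went about 4 mm too far +x. I'll press it flat on the open bench at about (0.42, 0.06), then place it again at x=0.

Call:
step_arm --pt "0 0 0 0 0 -30 -0.3" --pt "0 0 0 0 0 -40 -0.3" --pt "0 -0.09 0 0 0 -10 -0.3" --pt "0 -0.09 0 0 0 0 -0.3" --pt "0 -0.095 0 0 0 0 -0.3" --pt "0 0 0 0 0 0 -0.3"

```text
time_s: 9.8
tcp_pos: [0.5485, -0.145, 0.2663]
eef_rot: [180.0, 0.1, 106.2]
contact_force: [-0.2, 0.5, -0.9]
gripper_width: 0.0477
```

```bash
python3 - <<'E'
from h import *
go([.42,.06,.2],down(106.28))
E
```

```text
t 9.8 pos [ 0.5485 -0.145   0.2663] rot [1.7998e+02 1.1000e-01 1.0617e+02] w 0.0477 F [-0.19  0.53 -0.89]
rotvec [ 0.0004  0.002  -0.0019] shift now-frame [232.9 -66.4  65.8] shift target-frame [232.9 -65.9  66.3]
```

Call:
step_arm --pt "0 0 0 30 -8 0 -0.3" --pt "0 0 0 40 -12 0 -0.3" --pt "0 0 0 40 -12 0 -0.3" --pt "0 0 0 40 -12 5 -0.3" --pt "0 0 0 40 -12 20 -0.3" --pt "0 0 0 40 -12 30 -0.3" --pt "0 0 0 0 0 30 -0.3" --pt "0 0 0 0 0 0 -0.3"

```text
time_s: 10.6
tcp_pos: [0.4122, 0.0654, 0.1759]
eef_rot: [-179.5, -0.7, 106.2]
contact_force: [-1.0, 0.1, -0.3]
gripper_width: 0.0478
```

```bash
python3 - <<'E'
from h import *
go([.42,.06,.0105],down(106.28))
im=r.capture("scene")[:,:,::-1];cv2.imwrite(f"pics/f1.png",im)
overlay("scene","pics/f1.png","pics/f1o.png",held(0,.0137,.024,(0,0,255)),(280,80,400,180),6)
E
```

```text
t 10.6 pos [0.4122 0.0654 0.1759] rot [-179.54   -0.72  106.2 ] w 0.0478 F [-0.95  0.1  -0.27]
rotvec [-0.008  -0.0125 -0.0013] shift now-frame [ -9.4   7.3 165.3] shift target-frame [ -7.4   6.  165.4]
```

View pics/f1o.png

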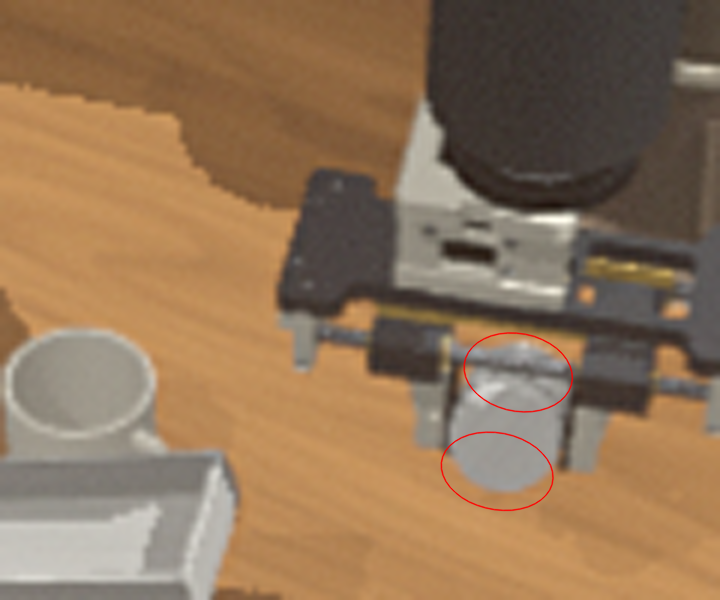

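Call:
step_arm --pt "-0.008 -0.012 0 -8 8 10 -0.3" --pt "0 0 0 0 3 35 -0.3" --pt "0 0 0 0 0 40 -0.3" --pt "0 0 0 0 0 35 -0.3" --pt "0 0 0 0 0 15 -0.3" --pt "0 0 0 0 0 0 -0.3" --squeeze 10

```text
time_s: 11.25
tcp_pos: [0.4384, 0.0614, 0.0475]
eef_rot: [179.2, -0.2, 105.8]
contact_force: [-0.5, -0.5, -0.9]
gripper_width: 0.0477
```

```bash
python3 - <<'E'
from h import *
go([.42,.06,.0105],down(106.28))
E
```

```text
t 11.25 pos [0.4384 0.0614 0.0475] rot [179.15  -0.19 105.76] w 0.0477 F [-0.51 -0.51 -0.87]
rotvec [ 0.0148 -0.0033 -0.0091] shift now-frame [  3.5 -18.6  36.7] shift target-frame [  3.8 -18.1  37. ]
```

Call:
step_arm --pt "0.015 -0.003 -0.009 0 -15 8 -0.3" --pt "0 0 0 0 0 6 -0.3" --pt "0 0 0 0 0 5 -0.3" --pt "0 0 0 0 0 4 -0.3"

```text
time_s: 11.65
tcp_pos: [0.4269, 0.0577, 0.0268]
eef_rot: [179.7, -0.1, 106.2]
contact_force: [0.3, -0.5, -1.2]
gripper_width: 0.0479
```

Call:
step_arm --pt "0 0 0 0 0 4 -0.3" --pt "0 0 0 0 0 4 -0.3"

```text
time_s: 11.85
tcp_pos: [0.4277, 0.0583, 0.019]
eef_rot: [179.6, -0.1, 106.2]
contact_force: [-0.0, 0.2, -1.1]
gripper_width: 0.0474
```

Call:
step_arm --pt "0 0 0 0 0 4 -0.3" --pt "0 0 0 0 0 2 -0.3"

```text
time_s: 12.05
tcp_pos: [0.4313, 0.0601, 0.014]
eef_rot: [179.2, -0.2, 106.4]
contact_force: [1.7, -1.5, 4.2]
gripper_width: 0.0476
```

Call:
step_arm --pt "0.01 0 0 0 0 3 -0.3" --pt "0 0 0 0 0 2 -0.3"

```text
time_s: 12.25
tcp_pos: [0.4341, 0.061, 0.0102]
eef_rot: [179.6, -0.1, 106.5]
contact_force: [-0.2, -4.5, 8.6]
gripper_width: 0.0473
```

Call:
step_arm --pt "0 0 0 0 0 2 -0.3" --pt "0 0 0 0 0 2 -0.3"

```text
time_s: 12.45
tcp_pos: [0.4351, 0.0607, 0.007]
eef_rot: [179.5, -0.1, 106.6]
contact_force: [1.7, -4.0, 5.0]
gripper_width: 0.0472
```

```bash
python3 - <<'E'
from h import *
go([.43,.06,.0105],down(106.28))
im=r.capture("scene")[:,:,::-1];cv2.imwrite(f"pics/f2.png",im)
overlay("scene","pics/f2.png","pics/f2o.png",held(0,.0137,.024,(0,0,255)),(300,120,400,200),7)
E
```

```text
t 12.45 pos [0.4351 0.0607 0.007 ] rot [ 1.7953e+02 -6.0000e-02  1.0663e+02] w 0.0472 F [ 1.67 -4.05  4.98]
rotvec [ 0.0082 -0.0011  0.006 ] shift now-frame [ 0.8 -5.1 -3.6] shift target-frame [ 0.8 -5.1 -3.5]
```

View pics/f2o.png

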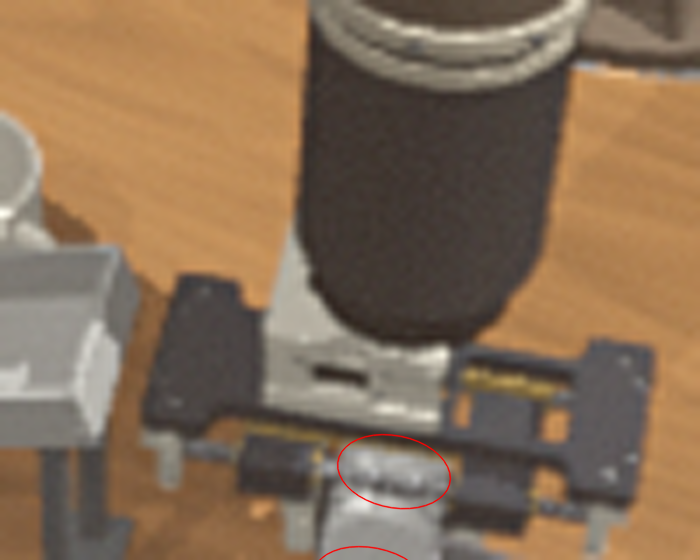

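Call:
step_arm --pt "0.008 0 0.006 0 0 -8 -0.3" --pt "0 0 0 0 0 -20 -0.3" --pt "0 0 0 0 0 -20 -0.3" --pt "0 0 0 0 0 -30 -0.3" --pt "0 0 0 0 0 -30 -0.3" --pt "0 0 0 0 0 -30 -0.3" --pt "0 0 0 0 0 0 -0.3" --squeeze 25

```text
time_s: 13.2
tcp_pos: [0.4344, 0.0601, 0.1477]
eef_rot: [-179.7, 0.0, 106.3]
contact_force: [0.3, 0.5, -1.2]
gripper_width: 0.0472
```

```bash
python3 - <<'E'
from h import *
go([.43,.06,.15],down(106.28))
im=r.capture("scene")[:,:,::-1];cv2.imwrite(f"pics/f3.png",im)
overlay("scene","pics/f3.png","pics/f3o.png",held(0,.017,.024,(0,0,255))+held(-0.005,.017,.024,(0,255,0)),(330,110,400,180),9)
E
```

```text
t 13.2 pos [0.4344 0.0601 0.1477] rot [-1.7974e+02  2.0000e-02  1.0627e+02] w 0.0472 F [ 0.28  0.53 -1.19]
rotvec [-0.0046  0.0004 -0.0001] shift now-frame [ 1.1 -4.2 -2.3] shift target-frame [ 1.1 -4.2 -2.3]
```

View pics/f3o.png

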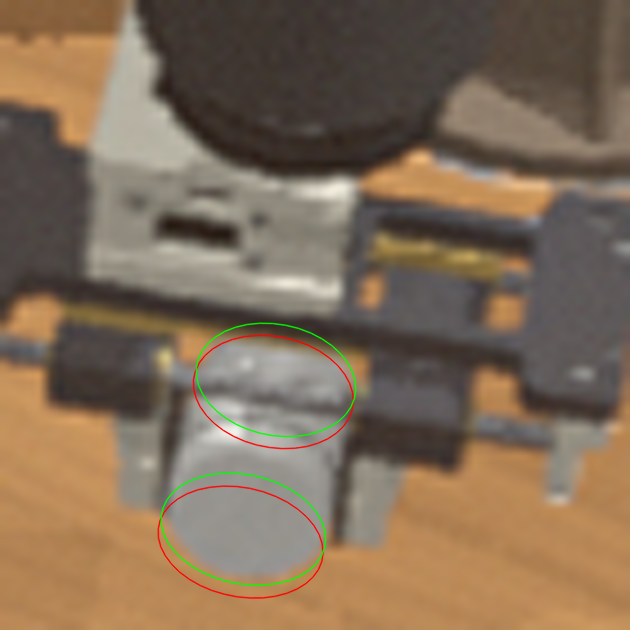

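The tin is flat again, with its centre about 4.5 mm toward -x of the TCP and 17 mm above the tip. Back to the chute, moving slower.

Call:
step_arm --pt "-0.005 0 0 0 0 -25 -0.3" --pt "0 0 0 0 0 -40 -0.3" --pt "0 0 0 -15 5 -40 -0.3" --pt "0 0 0 -30 12 -15 -0.3" --pt "0 0 0 -30 15 0 -0.3" --pt "0 0 0 -30 15 0 -0.3" --pt "0 0 0 -30 15 0 -0.3" --pt "0 0 0 -20 10 0 -0.3" --pt "0 0 0 0 0 0 -0.3"

```text
time_s: 14.15
tcp_pos: [0.5466, -0.0735, 0.2578]
eef_rot: [-179.1, -0.1, 106.4]
contact_force: [-0.2, 0.1, -1.9]
gripper_width: 0.0472
```

Call:
step_arm --pt "0 0.07 0 0 0 0 -0.3" --pt "0 0.07 0 0 0 0 -0.3" --pt "0 0.07 0 0 0 0 -0.3" --pt "0 0.068 0 0 0 0 -0.3" --pt "0 0 0 0 0 0 -0.3"

```text
time_s: 14.65
tcp_pos: [0.5437, -0.0705, 0.2496]
eef_rot: [-178.4, -16.9, 106.0]
contact_force: [-0.3, 0.1, -1.1]
gripper_width: 0.0477
```

```bash
python3 - <<'E'
from h import *
p,R=chute(72,50,4.5);go(p,R)
E
```

```text
t 14.65 pos [ 0.5437 -0.0705  0.2496] rot [-178.41  -16.87  105.98] w 0.0477 F [-0.34  0.07 -1.12]
rotvec [-0.0263 -0.0162 -0.0048] shift now-frame [-65.8 -13.   56.6] shift target-frame [-64.9 -14.9  57.3]
```

Call:
step_arm --pt "-0.026 -0.016 -0.005 -15 -5 0 -0.3" --pt "0 0 0 -20 -5 0 -0.3" --pt "0 0 0 -20 -5 5 -0.3" --pt "0 0 0 -10 0 15 -0.3" --pt "0 0 0 0 0 10 -0.3" --pt "0 0 0 0 0 0 -0.3"

```text
time_s: 15.25
tcp_pos: [0.5416, -0.1254, 0.196]
eef_rot: [-179.6, -15.7, 106.2]
contact_force: [0.4, -0.4, -2.0]
gripper_width: 0.0477
```

```bash
python3 - <<'E'
from h import *
p,R=chute(72,40,4.5);go(p,R)
E
```

```text
t 15.25 pos [ 0.5416 -0.1254  0.196 ] rot [-179.6   -15.74  106.19] w 0.0477 F [ 0.44 -0.35 -2.  ]
rotvec [-0.0066  0.0036 -0.0016] shift now-frame [ 0.1  2.8 30.1] shift target-frame [-0.1  2.6 30.2]
```

Call:
step_arm --pt "-0.006 0.003 -0.002 0 3 8 -0.3" --pt "0 0 0 0 0 9 -0.3" --pt "0 0 0 0 0 9 -0.3" --pt "0 0 0 0 0 5 -0.3" --pt "0 0 0 0 0 0 -0.3"

```text
time_s: 15.75
tcp_pos: [0.5423, -0.1132, 0.1648]
eef_rot: [179.9, -15.8, 106.5]
contact_force: [-0.0, -0.1, -1.2]
gripper_width: 0.0473
```

```bash
python3 - <<'E'
from h import *
p,R=chute(72,7.5,4.5);go(p,R)
im=r.capture("scene")[:,:,::-1];cv2.imwrite(f"pics/q1.png",im)
overlay("scene","pics/q1.png","pics/q1o.png",held(-.0045,.017,.024,(0,0,255))+binsegs(BIN)[:6],(240,130,320,190),9)
overlay("scene","pics/q1.png","pics/q1r.png",[],(240,130,320,190),9)
E
```

```text
t 15.75 pos [ 0.5423 -0.1132  0.1648] rot [179.92 -15.85 106.51] w 0.0473 F [-0.03 -0.15 -1.25]
rotvec [0.0003 0.0017 0.0038] shift now-frame [-2.5 -1.6 29.5] shift target-frame [-2.5 -1.5 29.5]
```

View pics/q1o.png

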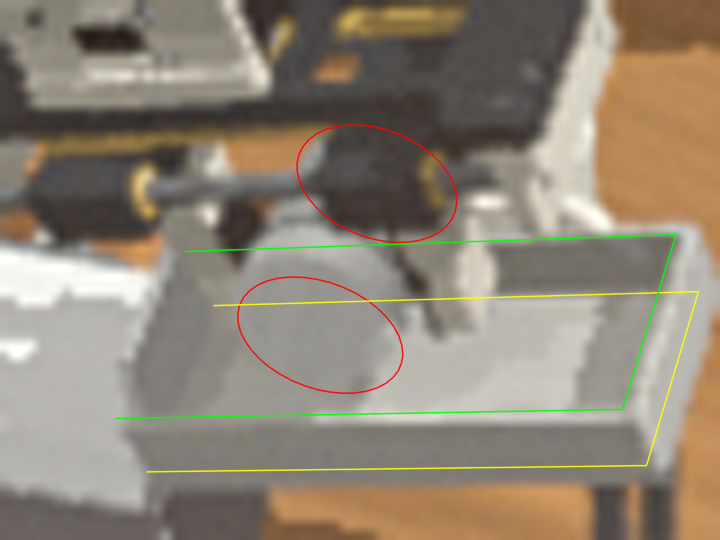

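View pics/q1r.png

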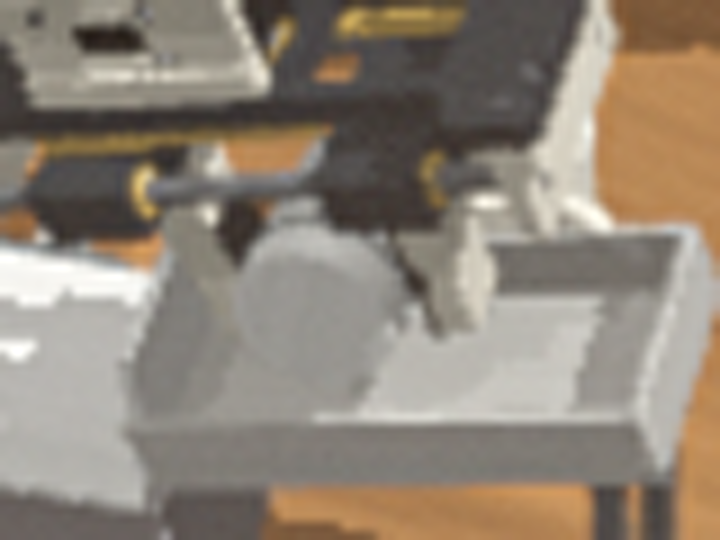

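```bash
cat > en.py <<'E'
import cv2,sys,numpy as np
src,out,x0,y0,x1,y1,k=sys.argv[1:8];x0,y0,x1,y1,k=map(int,(x0,y0,x1,y1,k))
im=cv2.imread(src)[y0:y1,x0:x1];im=cv2.resize(im,None,fx=k,fy=k,interpolation=cv2.INTER_CUBIC)
l=cv2.cvtColor(im,cv2.COLOR_BGR2GRAY);cv2.imwrite(out,cv2.createCLAHE(6,(3,3)).apply(l))
E
python3 en.py pics/q1.png pics/q1e.png 255 145 305 185 14
```

```text
(no output)
```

View pics/q1e.png

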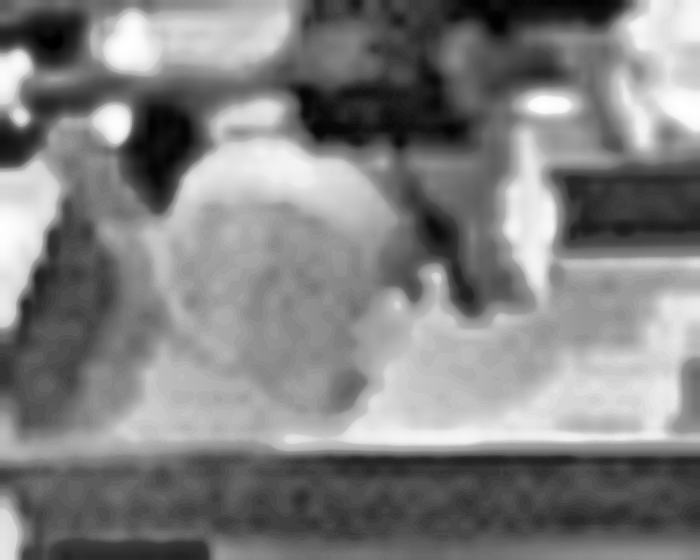

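The tin is level, with its face at about (275,166), and clears the near wall by about 5 mm. I'll lower it straight.

Call:
step_arm --pt "0 0.002 0.003 -2 0 6 -0.3" --pt "0 0 0 0 0 6 -0.3" --pt "0 0 0 0 0 4 -0.3" --pt "0 0 0 0 0 0 -0.3"

```text
time_s: 16.2
tcp_pos: [0.5425, -0.1115, 0.1493]
eef_rot: [179.9, -15.9, 106.3]
contact_force: [-1.1, 0.6, 3.4]
gripper_width: 0.0472
```

```bash
python3 - <<'E'
from h import *
p,R=chute(72,7.5,4.5);go(p,R)
im=r.capture("scene")[:,:,::-1];cv2.imwrite(f"pics/q2.png",im)
E
python3 en.py pics/q2.png pics/q2e.png 255 145 305 185 14
```

```text
t 16.2 pos [ 0.5425 -0.1115  0.1493] rot [179.85 -15.89 106.35] w 0.0472 F [-1.14  0.6   3.35]
rotvec [0.0023 0.001  0.0011] shift now-frame [ 0.2 -2.2 14.1] shift target-frame [ 0.2 -2.2 14.1]
```

View pics/q2e.png

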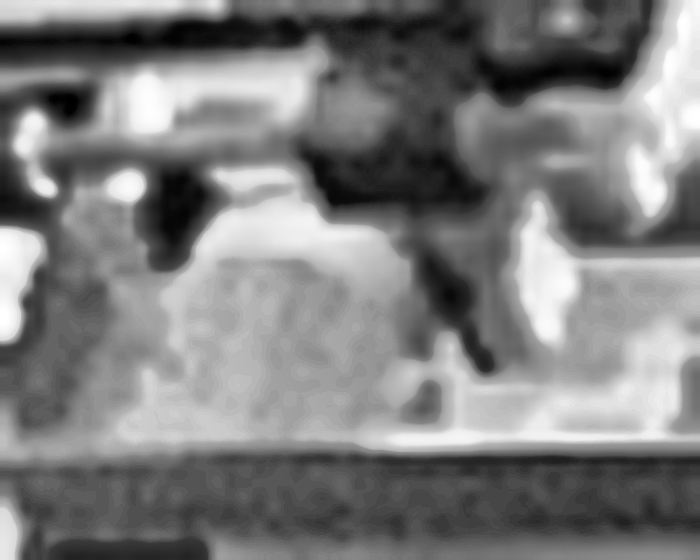

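Call:
step_arm --pt "0 0 0 0 0 0 -0.3" --pt "0 0 0 0 0 0 -0.3"

```text
time_s: 16.45
tcp_pos: [0.5426, -0.1115, 0.1497]
eef_rot: [179.8, -15.9, 106.3]
contact_force: [-0.7, 0.6, -0.1]
gripper_width: 0.0474
```

```bash
python3 - <<'E'
from h import *
p,R=chute(72,7.5,4.5);go(p,R);s=r.get_state();print(s["moment"])
im=r.capture("top")[:,:,::-1];cv2.imwrite(f"pics/q3t.png",im)
overlay("scene","pics/q2.png","pics/q3o.png",held(-.0045,.017,.024,(0,0,255)),(240,130,320,190),9)
E
```

```text
t 16.45 pos [ 0.5426 -0.1115  0.1497] rot [179.82 -15.88 106.34] w 0.0474 F [-0.66  0.62 -0.12]
rotvec [0.0029 0.0012 0.001 ] shift now-frame [ 0.2 -2.4 14.5] shift target-frame [ 0.2 -2.3 14.5]
[-0.82664163 -0.1601704   0.05747716]
```

View pics/q3o.png

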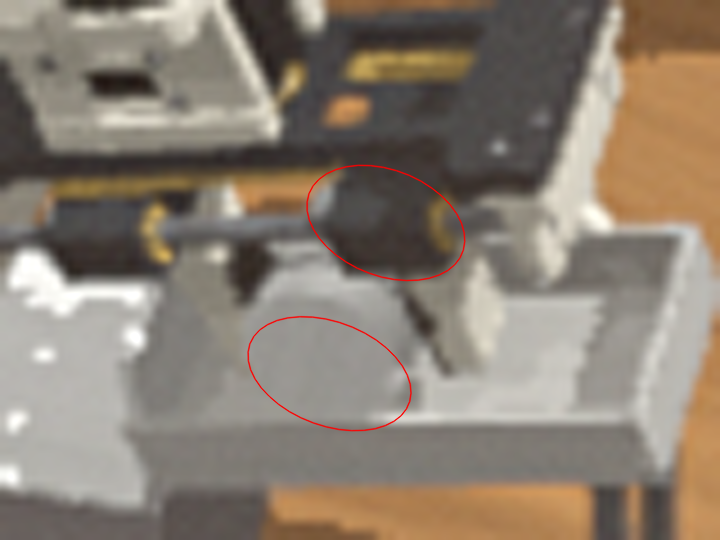

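```bash
python3 - <<'E'
import cv2
im=cv2.imread("pics/q2.png")[110:220,195:335];cv2.imwrite("pics/q4.png",cv2.resize(im,None,fx=5.5,fy=5.4,interpolation=cv2.INTER_CUBIC))
E
```

```text
(no output)
```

View pics/q4.png

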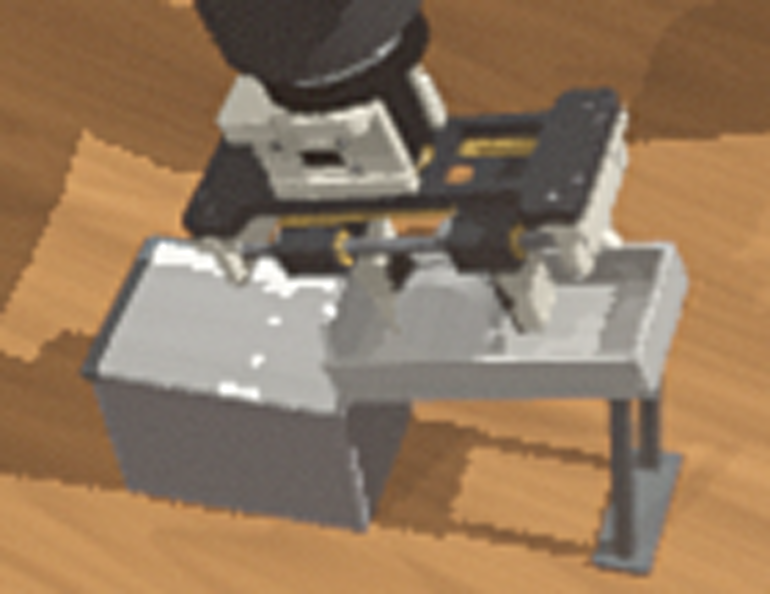

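Call:
step_arm --pt "0 0 0 0 0 -5 -0.3" --pt "0 0 0 0 0 0 -0.3"

```text
time_s: 16.7
tcp_pos: [0.5431, -0.1129, 0.1547]
eef_rot: [179.8, -15.9, 106.3]
contact_force: [0.7, -1.1, -0.5]
gripper_width: 0.0473
```

```bash
python3 - <<'E'
from h import *
p,R=chute(72,7.5,4.5);go(p,R);s=r.get_state();print(s["moment"])
im=r.capture("scene")[:,:,::-1];cv2.imwrite(f"pics/q5.png",im)
E
python3 en.py pics/q5.png pics/q5e.png 255 145 305 185 14
```

```text
t 16.7 pos [ 0.5431 -0.1129  0.1547] rot [179.82 -15.88 106.34] w 0.0473 F [ 0.72 -1.14 -0.51]
rotvec [0.0029 0.0012 0.001 ] shift now-frame [ 0.2 -2.5 19.7] shift target-frame [ 0.2 -2.5 19.8]
[-0.99668678 -0.23971645 -0.06060013]
```

View pics/q5e.png

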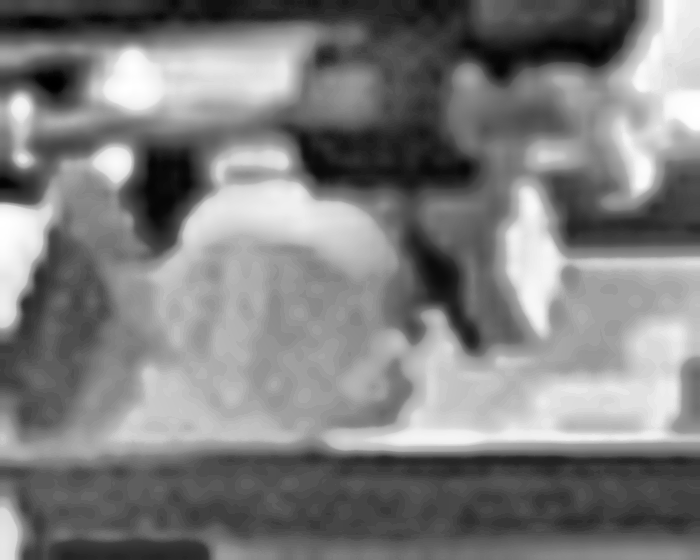

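Call:
step_arm --pt "0.002 0 0 0 -1 5 -0.3" --pt "0 0 0 0 0 0 -0.3"

```text
time_s: 16.95
tcp_pos: [0.5419, -0.1118, 0.1495]
eef_rot: [179.9, -15.9, 106.3]
contact_force: [-1.0, 0.3, 1.2]
gripper_width: 0.0473
```

Call:
step_arm --pt "0 0 0 0 0 3 -0.3" --pt "0 0 0 0 0 0 -0.3"

```text
time_s: 17.15
tcp_pos: [0.5411, -0.1116, 0.1474]
eef_rot: [180.0, -15.8, 106.4]
contact_force: [0.1, 1.0, 1.2]
gripper_width: 0.0474
```

Call:
step_arm --pt "0 0 0 0 0 3 -0.3" --pt "0 0 0 0 0 0 -0.3"

```text
time_s: 17.35
tcp_pos: [0.5404, -0.1115, 0.1455]
eef_rot: [180.0, -15.8, 106.4]
contact_force: [-0.5, 0.4, 1.2]
gripper_width: 0.0475
```

```bash
python3 - <<'E'
from h import *
p,R=chute(72,7.5,4.5);go(p,R)
im=r.capture("scene")[:,:,::-1];cv2.imwrite(f"pics/q6.png",im)
E
python3 en.py pics/q6.png pics/q6e.png 255 145 305 185 14
```

```text
t 17.35 pos [ 0.5404 -0.1115  0.1455] rot [179.98 -15.78 106.42] w 0.0475 F [-0.53  0.45  1.21]
rotvec [-0.0002  0.003   0.0022] shift now-frame [ 0.7 -0.2 10.3] shift target-frame [ 0.6 -0.2 10.3]
```

View pics/q6e.png

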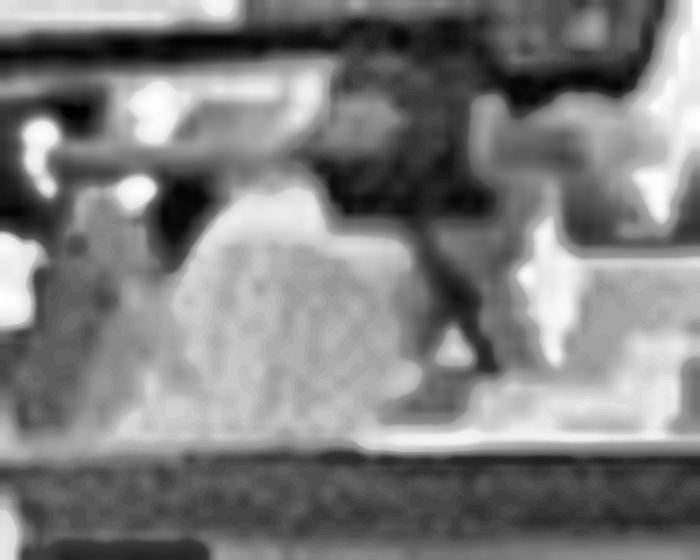

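Pushing down makes the near face rub the near wall, because the hand is being forced toward -x. The tin is still a few mm too far +x, so I'll lift slightly, shift -x, and check.

Call:
step_arm --pt "0 0 0 0 0 -4 -0.3" --pt "0 0 0 0 -3 -3 -0.3" --pt "0 0 0 0 0 0 -0.3"

```text
time_s: 17.7
tcp_pos: [0.5378, -0.1139, 0.152]
eef_rot: [-180.0, -15.8, 106.4]
contact_force: [0.2, 0.2, -0.5]
gripper_width: 0.047
```

```bash
python3 - <<'E'
from h import *
p,R=chute(72,7.5,2.5);go(p,R)
im=r.capture("scene")[:,:,::-1];cv2.imwrite(f"pics/q7.png",im)
E
python3 en.py pics/q7.png pics/q7e.png 255 145 305 185 14
```

```text
t 17.7 pos [ 0.5378 -0.1139  0.152 ] rot [-179.99  -15.82  106.39] w 0.047 F [ 0.24  0.16 -0.54]
rotvec [-0.0008  0.0021  0.0019] shift now-frame [ 0.4  1.  16.9] shift target-frame [ 0.4  1.  16.9]
```

View pics/q7e.png

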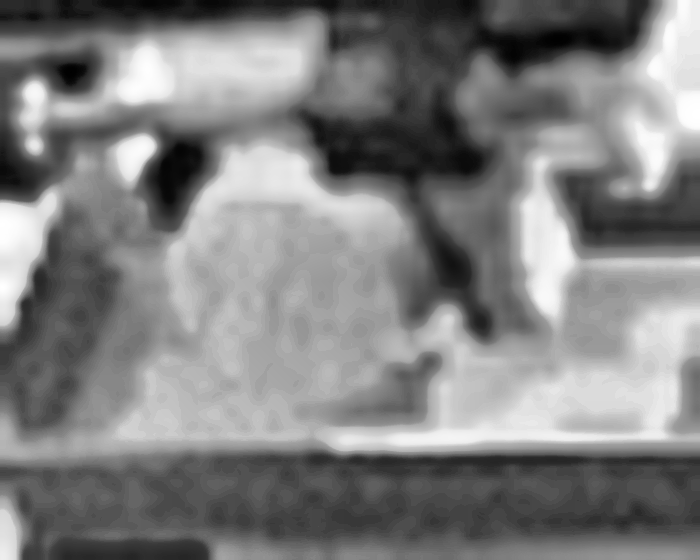

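Call:
step_arm --pt "0 0.002 0.002 0 0 4 -0.3" --pt "0 0 0 0 0 0 -0.3"

```text
time_s: 17.95
tcp_pos: [0.5374, -0.1125, 0.1473]
eef_rot: [-179.9, -16.0, 106.2]
contact_force: [-0.7, 0.1, -0.8]
gripper_width: 0.0475
```

Call:
step_arm --pt "0 0 0 0 0 4 -0.3" --pt "0 0 0 0 0 0 -0.3"

```text
time_s: 18.15
tcp_pos: [0.5371, -0.1117, 0.1435]
eef_rot: [-179.9, -15.9, 106.3]
contact_force: [-1.5, -0.0, 1.5]
gripper_width: 0.0473
```

Call:
step_arm --pt "0 0 0 0 0 3 -0.3" --pt "0 0 0 0 0 0 -0.3"

```text
time_s: 18.35
tcp_pos: [0.5364, -0.1114, 0.1413]
eef_rot: [-179.9, -15.9, 106.3]
contact_force: [-1.2, -0.2, 1.2]
gripper_width: 0.0475
```

```bash
python3 - <<'E'
from h import *
p,R=chute(72,7.5,2.5);go(p,R)
im=r.capture("scene")[:,:,::-1];cv2.imwrite(f"pics/q8.png",im)
E
python3 en.py pics/q8.png pics/q8e.png 255 145 305 185 14
```

```text
t 18.35 pos [ 0.5364 -0.1114  0.1413] rot [-179.9  -15.9  106.3] w 0.0475 F [-1.16 -0.21  1.19]
rotvec [-0.0019  0.0008  0.0003] shift now-frame [0.7 1.6 5.9] shift target-frame [0.7 1.6 5.9]
```

View pics/q8e.png

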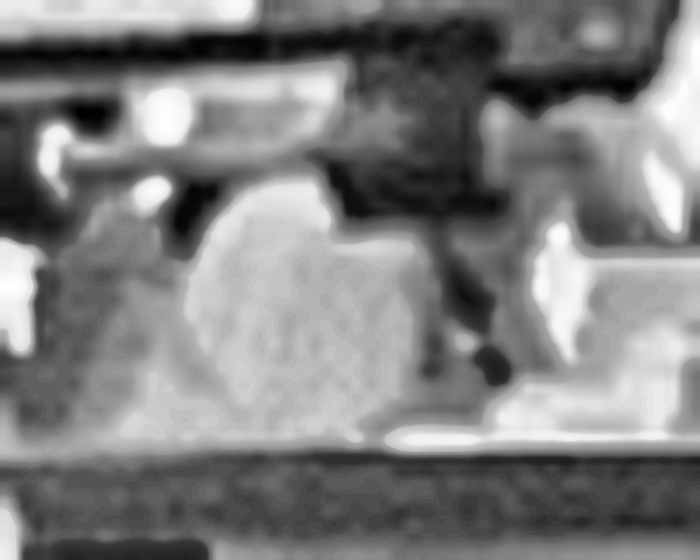

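The face is fully visible down to the wall edge, so the tilted near end is perching on the wall top. I'll fit the tin's actual tilt and offset from the face ellipse.

```bash
cat >> h.py <<'E'
def heldt(off,dz,th,rad,col,ret=False):
    s=r.get_state();R=Ro.from_euler("xyz",s["eef_rot"],degrees=True);t=np.radians(th)
    ax=R.apply([0,np.cos(t),-np.sin(t)]);c=s["tcp_pos"]+R.apply([0,0,-dz])+off*ax
    return (c,ax) if ret else cyl(c,ax,rad,col)
E
python3 - <<'E'
from h import *
im=cv2.cvtColor(cv2.imread("pics/q8.png"),cv2.COLOR_BGR2GRAY)
cv2.imwrite("pics/tmp.png",cv2.cvtColor(im,cv2.COLOR_GRAY2BGR))
overlay("scene","pics/q8.png","pics/q8o.png",heldt(-.0045,.017,20,.024,(0,0,255))+heldt(-.0045,.017,35,.024,(0,255,0)),(250,140,310,190),12)
E
```

```text
(no output)
```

View pics/q8o.png

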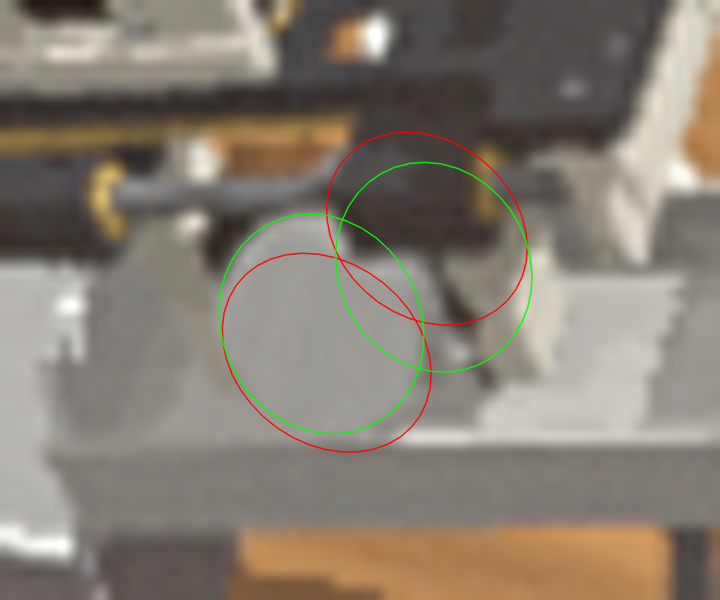

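The 35° ellipse fits, so the tin is wedged tilted. I'll flatten it on the bench again, then grip much harder and aim about 4 mm further -x.

Call:
step_arm --pt "0 0 0 0 0 -20 -0.3" --pt "0 0 0 0 0 -45 -0.3" --pt "0 -0.05 0 0 0 -40 -0.3" --pt "0 -0.12 0 10 0 -10 -0.3" --pt "0 -0.11 0 35 -10 0 -0.3" --pt "0 0 0 45 -15 0 -0.3" --pt "0 0 0 45 -15 0 -0.3" --pt "0 0 0 40 -15 10 -0.3" --pt "0 0 0 20 -10 30 -0.3" --pt "0 0 0 0 0 20 -0.3"

```text
time_s: 19.4
tcp_pos: [0.4292, 0.033, 0.1988]
eef_rot: [179.5, 0.3, 106.1]
contact_force: [0.5, -0.5, -2.1]
gripper_width: 0.0475
```

```bash
python3 - <<'E'
from h import *
go([.425,.06,.05],down(106.28))
E
```

```text
t 19.4 pos [0.4292 0.033  0.1988] rot [179.53   0.31 106.08] w 0.0475 F [ 0.53 -0.49 -2.14]
rotvec [ 0.0082  0.0054 -0.0034] shift now-frame [ 27.9   2.2 148.7] shift target-frame [ 27.1   3.5 148.8]
```

Call:
step_arm --pt "0.008 0.005 -0.003 20 -8 35 -0.3" --pt "0 0 0 8 -5 40 -0.3" --pt "0 0 0 0 0 35 -0.3" --pt "0 0 0 0 -3 25 -0.3" --pt "0 0 0 0 -3 12 -0.3" --pt "0 0 0 0 0 6 -0.3" --pt "0 0 0 0 0 0 -0.3" --squeeze 10

```text
time_s: 20.1
tcp_pos: [0.4012, 0.058, 0.0393]
eef_rot: [179.8, -0.2, 106.4]
contact_force: [0.1, -0.6, -1.6]
gripper_width: 0.0478
```

```bash
python3 - <<'E'
from h import *
go([.43,.06,.0085],down(106.28))
E
```

```text
t 20.1 pos [0.4012 0.058  0.0393] rot [ 1.7983e+02 -1.6000e-01  1.0644e+02] w 0.0478 F [ 0.12 -0.64 -1.61]
rotvec [ 0.0029 -0.0028  0.0027] shift now-frame [-6.3 28.1 30.9] shift target-frame [-6.2 28.2 30.8]
```

Call:
step_arm --pt "0.003 -0.003 0.003 0 15 3 -0.3" --pt "0 0 0 0 5 5 -0.3" --pt "0 0 0 0 0 5 -0.3" --pt "0 0 0 0 0 4 -0.3" --pt "0 0 0 0 0 4 -0.3" --pt "0 0 0 0 0 4 -0.3"

```text
time_s: 20.7
tcp_pos: [0.4224, 0.0648, 0.0155]
eef_rot: [179.7, -0.1, 106.2]
contact_force: [0.3, -0.7, -0.9]
gripper_width: 0.0478
```

Call:
step_arm --pt "0.004 0 0 0 0 3 -0.3" --pt "0 0 0 0 0 3 -0.3" --pt "0 0 0 0 0 2 -0.3"

```text
time_s: 21.0
tcp_pos: [0.4244, 0.0658, 0.0078]
eef_rot: [179.7, -0.1, 106.3]
contact_force: [3.3, -1.1, 5.4]
gripper_width: 0.0475
```

Call:
step_arm --pt "0 0 0 0 0 -1 0.25" --pt "0 0 0 0 0 0 0.25" --pt "0 0 0 0 0 0 0.25" --pt "0 0 0 0 0 0 0" --pt "0 0 0 0 0 0 -0.3" --pt "0 0 0 0 0 0 -0.3" --squeeze 20

```text
time_s: 21.6
tcp_pos: [0.4239, 0.0656, 0.0087]
eef_rot: [179.7, -0.1, 106.3]
contact_force: [0.3, -0.3, -0.3]
gripper_width: 0.0466
```

Call:
step_arm --pt "0 0 0 0 0 -5 -0.3" --pt "0 0 0 0 0 -20 -0.3" --pt "0 0 0 0 0 -35 -0.3" --pt "0 0 0 0 0 -35 -0.3" --pt "0 0 0 0 0 -25 -0.3" --pt "0 0 0 0 0 0 -0.3" --squeeze 50

```text
time_s: 22.2
tcp_pos: [0.4216, 0.0639, 0.1335]
eef_rot: [-180.0, -0.0, 106.3]
contact_force: [0.7, 0.2, -2.3]
gripper_width: 0.0471
```

```bash
python3 - <<'E'
from h import *
go([.43,.06,.15],down(106.28))
im=r.capture("scene")[:,:,::-1];cv2.imwrite(f"pics/g3.png",im)
overlay("scene","pics/g3.png","pics/g3o.png",heldt(0,.0165,0,.024,(0,0,255))+heldt(-0.005,.0165,0,.024,(0,255,0)),(330,100,400,170),10)
E
```

```text
t 22.2 pos [0.4216 0.0639 0.1335] rot [-1.7996e+02 -3.0000e-02  1.0629e+02] w 0.0471 F [ 0.69  0.2  -2.28]
rotvec [-0.0007 -0.0006  0.0001] shift now-frame [ -6.1   7.  -16.5] shift target-frame [ -6.1   7.  -16.5]
```

View pics/g3o.png

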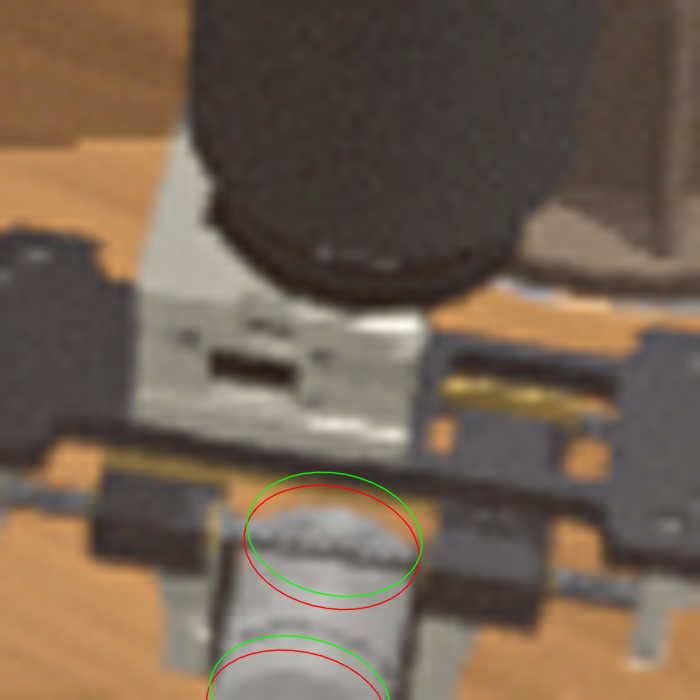

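```bash
python3 - <<'E'
from h import *
overlay("scene","pics/g3.png","pics/g3p.png",heldt(0,.0165,0,.024,(0,0,255))+heldt(0.008,.0165,0,.024,(0,255,0)),(340,140,390,190),12)
E
```

```text
(no output)
```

View pics/g3p.png

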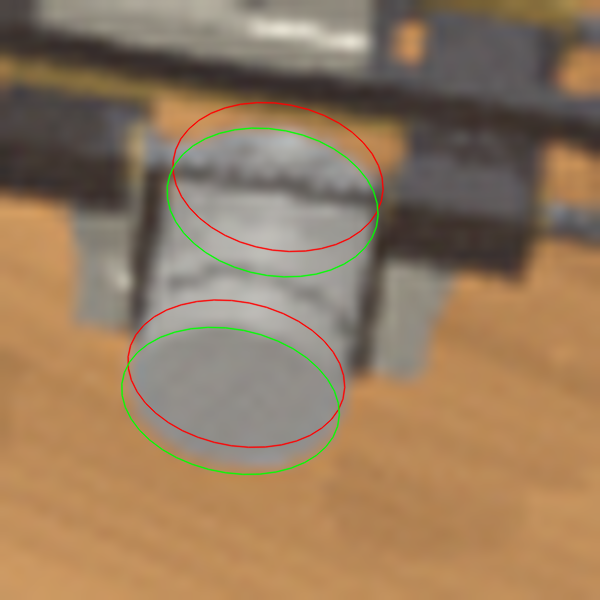

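The tin is flat again and gripped firmly at 50 N. Its offset is now about +5 mm in x, so I'll aim the TCP at bin x = -6.

Call:
step_arm --pt "0 0 0 0 0 -40 -0.3" --pt "0 0 0 0 0 -45 -0.3" --pt "0 0 0 -20 10 -40 -0.3" --pt "0 0 0 -35 15 0 -0.3" --pt "0 0 0 -35 15 0 -0.3" --pt "0 0 0 -35 15 0 -0.3" --pt "0 0 0 -35 15 0 -0.3" --pt "0 0.1 0 -10 0 0 -0.3" --pt "0 0.09 0 0 0 0 -0.3" --pt "0 0.08 0 0 0 0 -0.3"

```text
time_s: 23.25
tcp_pos: [0.5348, -0.085, 0.2508]
eef_rot: [-179.0, -16.1, 106.4]
contact_force: [0.2, -0.7, -1.0]
gripper_width: 0.0471
```

```bash
python3 - <<'E'
from h import *
p,R=chute(72,50,-6);go(p,R)
E
```

```text
t 23.25 pos [ 0.5348 -0.085   0.2508] rot [-179.02  -16.1   106.38] w 0.0471 F [ 0.18 -0.7  -0.95]
rotvec [-0.0176 -0.0027  0.0017] shift now-frame [-54.3 -11.8  61.7] shift target-frame [-54.2 -12.7  61.6]
```

Call:
step_arm --pt "-0.017 -0.003 0.002 -20 -6 5 -0.3" --pt "0 0 0 -20 -6 10 -0.3" --pt "0 0 0 -12 0 15 -0.3" --pt "0 0 0 0 0 15 -0.3" --pt "0 0 0 0 0 8 -0.3" --pt "0 0 0 0 0 0 -0.3"

```text
time_s: 23.85
tcp_pos: [0.5297, -0.1263, 0.1727]
eef_rot: [-179.1, -16.6, 105.5]
contact_force: [0.3, 0.6, 0.1]
gripper_width: 0.0475
```

```bash
python3 - <<'E'
from h import *
p,R=chute(72,38,-6);go(p,R)
E
```

```text
t 23.85 pos [ 0.5297 -0.1263  0.1727] rot [-179.13  -16.55  105.52] w 0.0475 F [0.3  0.61 0.13]
rotvec [-0.0114 -0.0107 -0.0128] shift now-frame [3.9 3.7 9. ] shift target-frame [4.  3.6 9. ]
```

Hovering just above the walls. Align, wait, and check.

Call:
step_arm --pt "-0.011 -0.011 -0.013 4 3.5 0 -0.3" --pt "0 0 0 0 0 4 -0.3" --pt "0 0 0 0 0 0 -0.3"

```text
time_s: 24.15
tcp_pos: [0.5324, -0.1195, 0.1704]
eef_rot: [179.9, -15.8, 106.4]
contact_force: [-0.4, -0.5, -0.3]
gripper_width: 0.0469
```

```bash
python3 - <<'E'
from h import *
p,R=chute(72,9.2,-6);go(p,R)
im=r.capture("scene")[:,:,::-1];cv2.imwrite(f"pics/u1.png",im)
overlay("scene","pics/u1.png","pics/u1o.png",heldt(.005,.0153,0,.024,(0,0,255))+binsegs(BIN)[:6],(245,130,315,190),10)
E
```

```text
t 24.15 pos [ 0.5324 -0.1195  0.1704] rot [179.92 -15.85 106.44] w 0.0469 F [-0.37 -0.53 -0.27]
rotvec [0.0007 0.0017 0.0027] shift now-frame [-0.8 -0.8 34.1] shift target-frame [-0.9 -0.8 34.1]
```

View pics/u1o.png

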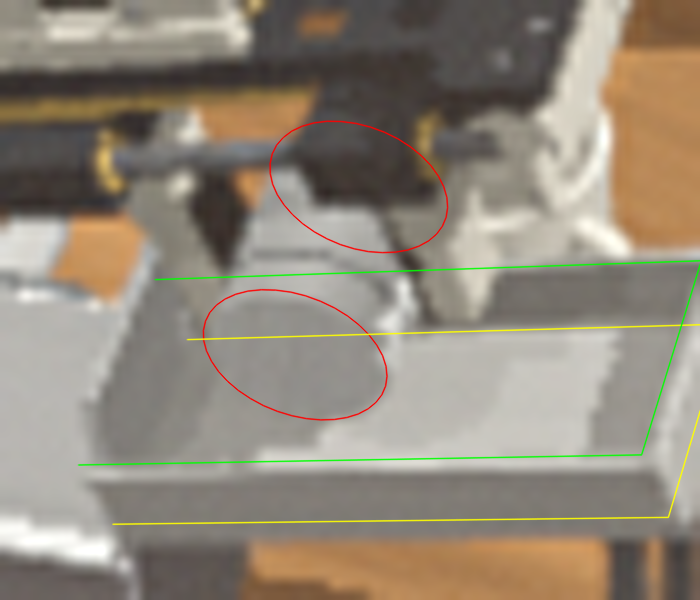

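Call:
step_arm --pt "0 0.002 0.003 -1 -0.5 5 -0.3" --pt "0 0 0 0 0 5 -0.3" --pt "0 0 0 0 0 5 -0.3" --pt "0 0 0 0 0 4 -0.3" --pt "0 0 0 0 0 0 -0.3"

```text
time_s: 24.7
tcp_pos: [0.5314, -0.1153, 0.1519]
eef_rot: [179.8, -15.9, 106.3]
contact_force: [-0.1, -0.1, -0.8]
gripper_width: 0.0471
```

```bash
python3 - <<'E'
from h import *
p,R=chute(72,9.2,-6);go(p,R)
im=r.capture("scene")[:,:,::-1];cv2.imwrite(f"pics/u2.png",im)
overlay("scene","pics/u2.png","pics/u2o.png",heldt(.005,.0153,0,.024,(0,0,255)),(245,130,315,190),10)
E
python3 en.py pics/u2.png pics/u2e.png 255 145 305 185 14
```

```text
t 24.7 pos [ 0.5314 -0.1153  0.1519] rot [179.81 -15.9  106.32] w 0.0471 F [-0.07 -0.1  -0.79]
rotvec [0.0032 0.0008 0.0005] shift now-frame [ 0.1 -1.1 15. ] shift target-frame [ 0.1 -1.  15. ]
```

View pics/u2o.png

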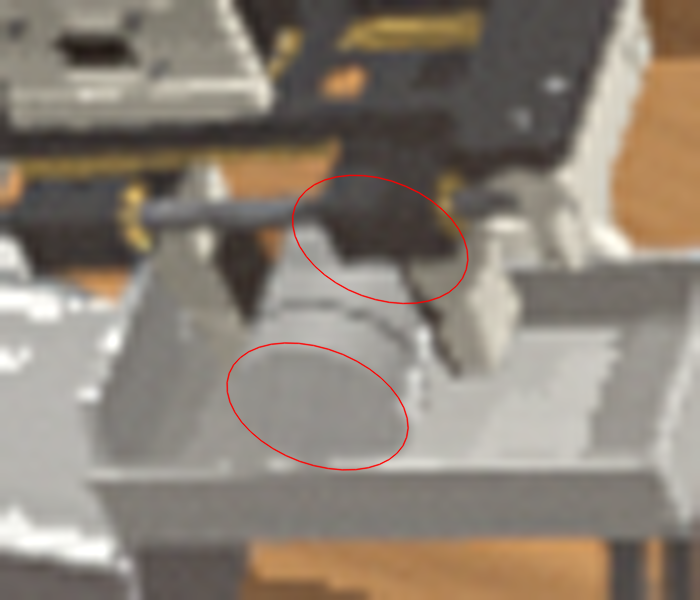

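Call:
step_arm --pt "0.003 0 0 0 -0.5 5 -0.3" --pt "0 0 0 0 0 4 -0.3" --pt "0 0 0 0 0 0 -0.3"

```text
time_s: 25.05
tcp_pos: [0.5305, -0.1132, 0.1428]
eef_rot: [180.0, -15.9, 106.3]
contact_force: [0.5, 0.1, -0.2]
gripper_width: 0.0472
```

Call:
step_arm --pt "0 0 0 0 0 4 -0.3" --pt "0 0 0 0 0 0 -0.3"

```text
time_s: 25.25
tcp_pos: [0.5301, -0.112, 0.1386]
eef_rot: [180.0, -15.9, 106.3]
contact_force: [0.3, 0.4, -2.5]
gripper_width: 0.0473
```

```bash
python3 - <<'E'
from h import *
p,R=chute(72,9.2,-6);go(p,R)
im=r.capture("scene")[:,:,::-1];cv2.imwrite(f"pics/u3.png",im)
overlay("scene","pics/u3.png","pics/u3o.png",heldt(.005,.0153,0,.024,(0,0,255)),(245,130,315,190),10)
E
```

```text
t 25.25 pos [ 0.5301 -0.112   0.1386] rot [179.98 -15.88 106.32] w 0.0473 F [ 0.27  0.44 -2.47]
rotvec [0.0002 0.0012 0.0007] shift now-frame [ 0.3 -0.7  1.3] shift target-frame [ 0.3 -0.7  1.3]
```

View pics/u3o.png

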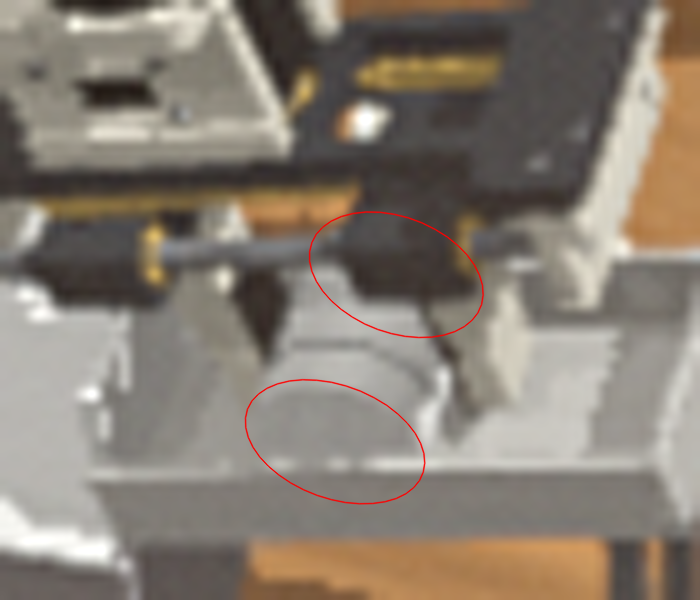

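The tin sits inside the chute walls, and the near wall hides the bottom of its face. Releasing and lifting away along the chute normal.

Call:
step_arm --pt "0 0 0 0 0 0 0.2" --pt "0 0 0 0 0 0 0.25" --pt "0 0 0 0 0 0 0.25" --pt "0 0 0 0 0 -6 0.25" --pt "0 0 0 0 0 -8 0.25" --pt "0 0 0 0 0 -15 0.25" --pt "0 0 0 0 0 -30 0.25" --pt "0 0 0 0 0 -40 0.25" --pt "0 0 0 0 0 -20 0.25" --pt "0 0 0 0 0 0 0.25"

```text
time_s: 26.3
tcp_pos: [0.5401, -0.146, 0.2624]
eef_rot: [179.8, -15.7, 106.4]
contact_force: [0.5, -0.4, -0.3]
gripper_width: 0.0546
```

```bash
python3 - <<'E'
from h import *
S=loc(TRAY,(10.6,0,47))[0]
go([S[0],S[1],.25],down(96.09))
im=r.capture("scene")[:,:,::-1];cv2.imwrite(f"pics/v1.png",im)
overlay("scene","pics/v1.png","pics/v1o.png",cyl(loc(BIN,(0,23,140))[0],loc(BIN,(1,0,0))[0]-loc(BIN,(0,0,0))[0],.024,(0,0,255)),(215,120,335,210),6)
E
```

```text
t 26.3 pos [ 0.5401 -0.146   0.2624] rot [179.84 -15.7  106.38] w 0.0546 F [ 0.53 -0.43 -0.29]
rotvec [-0.0219 -0.2735  0.1781] shift now-frame [362.8 103.5 115.2] shift target-frame [392.8  34.2  12.4]
```

View pics/v1o.png

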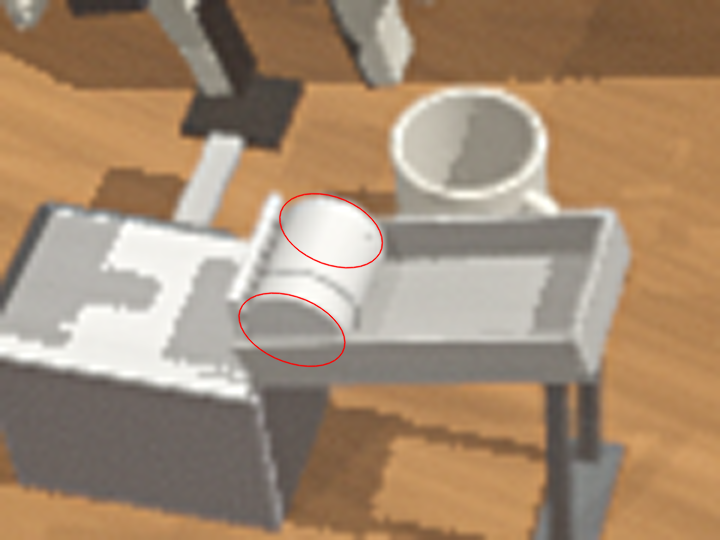

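Step 1 is met: the wide tin rests against the flap and matches the expected-pose overlay, with the lid closed. Next, the slim tin.

Call:
step_arm --pt "-0.007 -0.09 0.06 0 0 0 0.14" --pt "-0.007 -0.09 0.06 10 0 0 0.14" --pt "-0.007 -0.09 0.058 30 4 0 0.14" --pt "0 0 0 45 4 0 0.14" --pt "0 0 0 45 4 0 0.14" --pt "0 0 0 45 4 0 0.14" --pt "0 0 0 45 4 0 0.14" --pt "0 0 0 45 4 0 0.14" --pt "0 0 0 45 4 0 0.14" --pt "0 0 0 45 4 0 0.14"

```text
time_s: 27.35
tcp_pos: [0.5281, 0.2181, 0.2569]
eef_rot: [-179.5, 0.4, 95.3]
contact_force: [1.5, 0.3, -0.2]
gripper_width: 0.0497
```

```bash
python3 - <<'E'
from h import *
S=loc(TRAY,(10.6,0,47))[0];print(S)
go([S[0],S[1],.1],down(96.09))
E
```

```text
[0.53248015 0.24815487 0.047     ]
t 27.35 pos [0.5281 0.2181 0.2569] rot [-179.5     0.37   95.3 ] w 0.0497 F [ 1.47  0.31 -0.21]
rotvec [-0.0089  0.0063 -0.0138] shift now-frame [ 30.6   8.5 156.6] shift target-frame [ 29.5   7.5 156.9]
```

Call:
step_arm --pt "-0.009 0.006 -0.014 28 5 10 0.14" --pt "0 0 0 0 0 30 0.14" --pt "0 0 0 0 0 30 0.14" --pt "0 0 0 0 0 30 0.14" --pt "0 0 0 0 0 25 0.14" --pt "0 0 0 0 0 15 0.14" --pt "0 0 0 0 0 5 0.14" --pt "0 0 0 0 0 0 0.14"

```text
time_s: 28.15
tcp_pos: [0.5243, 0.2531, 0.0998]
eef_rot: [-179.6, 0.2, 96.7]
contact_force: [-0.4, -0.1, -0.1]
gripper_width: 0.0496
```

```bash
python3 - <<'E'
from h import *
S=loc(TRAY,(10.6,0,47))[0]
go([S[0],S[1],.036],down(96.09))
im=r.capture("scene")[:,:,::-1]
cv2.imwrite(f"pics/x1.png",cv2.resize(im[190:270,350:470],None,fx=6,fy=6,interpolation=cv2.INTER_CUBIC))
E
```

```text
t 28.15 pos [0.5243 0.2531 0.0998] rot [-179.55    0.23   96.68] w 0.0496 F [-0.39 -0.07 -0.09]
rotvec [-0.0078  0.004   0.0103] shift now-frame [-5.7  8.1 63.7] shift target-frame [-5.8  7.6 63.8]
```

View pics/x1.png

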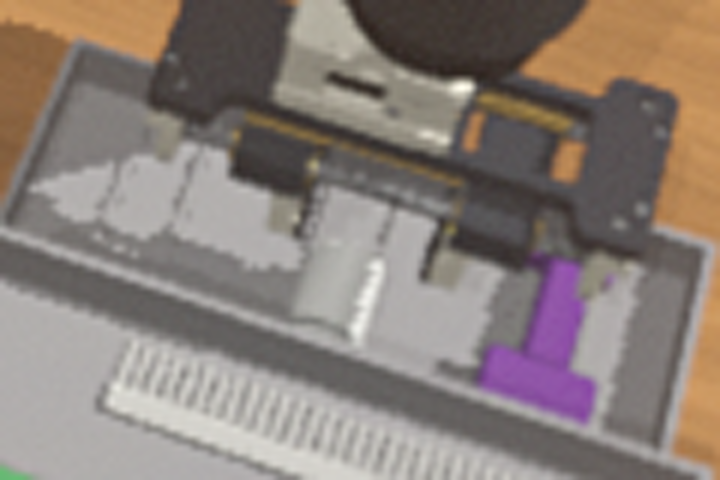

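Call:
step_arm --pt "-0.008 0.004 0.01 -6 7.5 10 0.14" --pt "0 0 0 0 0 15 0.14" --pt "0 0 0 0 0 10 0.14" --pt "0 0 0 0 0 0 0.14"

```text
time_s: 28.6
tcp_pos: [0.5358, 0.2486, 0.0664]
eef_rot: [179.6, -0.3, 96.0]
contact_force: [-0.2, -1.0, 0.8]
gripper_width: 0.0499
```

```bash
python3 - <<'E'
from h import *
S=loc(TRAY,(10.6,0,47))[0]
go([S[0],S[1],.036],down(96.09))
E
```

```text
t 28.6 pos [0.5358 0.2486 0.0664] rot [179.58  -0.26  96.03] w 0.0499 F [-0.17 -0.98  0.76]
rotvec [ 0.0073 -0.0045 -0.0011] shift now-frame [-0.3 -3.5 30.4] shift target-frame [-0.1 -3.3 30.4]
```

Call:
step_arm --pt "0.007 -0.004 0 0 -4 8 0.14" --pt "0 0 0 0 0 9 0.14" --pt "0 0 0 0 0 7 0.14" --pt "0 0 0 0 0 4 0.14" --pt "0 0 0 0 0 0 0.14"

```text
time_s: 29.1
tcp_pos: [0.5324, 0.2485, 0.0372]
eef_rot: [179.9, -0.1, 96.0]
contact_force: [-0.1, -0.2, -0.2]
gripper_width: 0.0497
```

```bash
python3 - <<'E'
from h import *
S=loc(TRAY,(10.6,0,47))[0]
go([S[0],S[1],.036],down(96.09))
E
```

```text
t 29.1 pos [0.5324 0.2485 0.0372] rot [ 1.7992e+02 -7.0000e-02  9.6020e+01] w 0.0497 F [-0.07 -0.16 -0.25]
rotvec [ 0.0015 -0.0012 -0.0013] shift now-frame [-0.4  0.   1.2] shift target-frame [-0.4  0.   1.2]
```

Call:
step_arm --pt "0 0 0 0 0 0 -0.1" --pt "0 0 0 0 0 0 -0.3" --pt "0 0 0 0 0 0 -0.6" --pt "0 0 0 0 0 0 -0.6" --squeeze 20

```text
time_s: 29.5
tcp_pos: [0.5328, 0.2489, 0.0377]
eef_rot: [179.9, -0.1, 96.0]
contact_force: [-0.2, -0.4, -1.0]
gripper_width: 0.0334
```

Call:
step_arm --pt "0 0 0 0 0 -8 -0.6" --pt "0 0 0 0 0 -25 -0.6" --pt "0 0 0 0 0 -40 -0.6" --pt "0 0 0 0 0 -45 -0.6" --pt "0 0 0 0 0 -45 -0.6" --pt "0 0 0 0 0 -45 -0.6" --pt "0 0 0 0 0 -10 -0.6" --pt "0 0 0 0 0 0 -0.6" --squeeze 45

```text
time_s: 30.3
tcp_pos: [0.5315, 0.2471, 0.2685]
eef_rot: [179.8, -0.1, 96.0]
contact_force: [-0.4, -0.2, -1.4]
gripper_width: 0.0329
```

```bash
python3 - <<'E'
from h import *
p,R=chute(98,60,0);go(p,R)
im=r.capture("scene")[:,:,::-1];cv2.imwrite("pics/x2.png",im)
uv=proj("scene",[r.get_state()["tcp_pos"]])[0].astype(int);x,y=uv;print(uv)
overlay("scene","pics/x2.png","pics/x2o.png",heldt(0,.0098,0,.017,(0,0,255)),(x-30,y-30,x+30,y+30),10)
E
```

```text
t 30.3 pos [0.5315 0.2471 0.2685] rot [ 1.7983e+02 -7.0000e-02  9.6010e+01] w 0.0329 F [-0.37 -0.18 -1.44]
rotvec [ 0.028   0.2765 -0.1776] shift now-frame [-343.6  -36.2   74.3] shift target-frame [-339.4  -96.7  -19.1]
[420 189]
```

View pics/x2o.png

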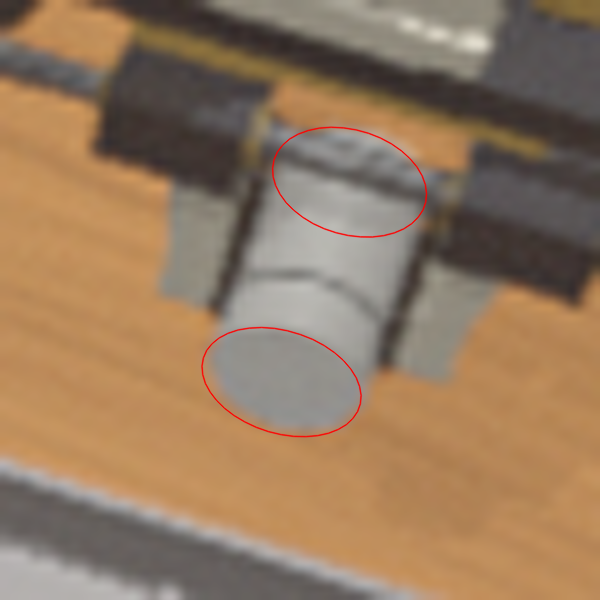

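The slim tin is held level, with an offset of about -1 mm. Moving to the chute with TCP bin x = 0.

Call:
step_arm --pt "0 0 0 -30 -3 0 -0.6" --pt "0 0 0 -45 -5 0 -0.6" --pt "0 0 0 -45 -5 0 -0.6" --pt "0 0 0 -45 -5 0 -0.6" --pt "0 0 0 -45 -5 0 -0.6" --pt "0 0 0 -45 -5 0 -0.6" --pt "0 0 0 -45 -5 0 -0.6" --pt "0.01 0.09 -0.06 -10 0 0 -0.6" --pt "0.01 0.09 -0.06 0 0 0 -0.6" --pt "0.008 0.09 -0.057 0 0 0 -0.6"

```text
time_s: 31.35
tcp_pos: [0.5219, -0.0746, 0.252]
eef_rot: [-178.7, -16.1, 106.6]
contact_force: [-0.1, -0.6, -0.3]
gripper_width: 0.0328
```

```bash
python3 - <<'E'
from h import *
p,R=chute(98,50,0);go(p,R)
E
```

```text
t 31.35 pos [ 0.5219 -0.0746  0.252 ] rot [-178.67  -16.08  106.59] w 0.0328 F [-0.08 -0.63 -0.33]
rotvec [-0.0247 -0.0023  0.0052] shift now-frame [-40.7   3.9  58.9] shift target-frame [-40.6   2.7  59. ]
```

Call:
step_arm --pt "-0.024 -0.002 0.005 -18 2 5 -0.6" --pt "0 0 0 -17 2 12 -0.6" --pt "0 0 0 -5 0 15 -0.6" --pt "0 0 0 0 0 15 -0.6" --pt "0 0 0 0 0 10 -0.6" --pt "0 0 0 0 0 0 -0.6"

```text
time_s: 31.95
tcp_pos: [0.5275, -0.0992, 0.1722]
eef_rot: [-179.1, -16.6, 105.6]
contact_force: [0.3, 0.6, -1.0]
gripper_width: 0.0328
```

```bash
python3 - <<'E'
from h import *
p,R=chute(98,38,0);go(p,R)
E
```

```text
t 31.95 pos [ 0.5275 -0.0992  0.1722] rot [-179.06  -16.57  105.58] w 0.0328 F [ 0.3   0.6  -1.02]
rotvec [-0.013  -0.0109 -0.0116] shift now-frame [5.6 4.1 1.2] shift target-frame [5.6 4.2 1.2]
```

Call:
step_arm --pt "-0.013 -0.011 -0.011 5 4 0 -0.6" --pt "0 0 0 0 0 2 -0.6" --pt "0 0 0 0 0 0 -0.6"

```text
time_s: 32.25
tcp_pos: [0.5303, -0.0921, 0.1719]
eef_rot: [179.9, -15.9, 106.4]
contact_force: [0.8, -0.3, -0.7]
gripper_width: 0.0331
```

```bash
python3 - <<'E'
from h import *
p,R=chute(98,7.7,0);go(p,R)
im=r.capture("scene")[:,:,::-1];cv2.imwrite("pics/y1.png",im)
overlay("scene","pics/y1.png","pics/y1o.png",heldt(-.001,.0098,0,.017,(0,0,255)),(240,125,320,190),9)
E
```

```text
t 32.25 pos [ 0.5303 -0.0921  0.1719] rot [179.94 -15.86 106.36] w 0.0331 F [ 0.76 -0.33 -0.74]
rotvec [0.0007 0.0014 0.0014] shift now-frame [-0.1 -0.4 29.6] shift target-frame [-0.2 -0.4 29.6]
```

View pics/y1o.png

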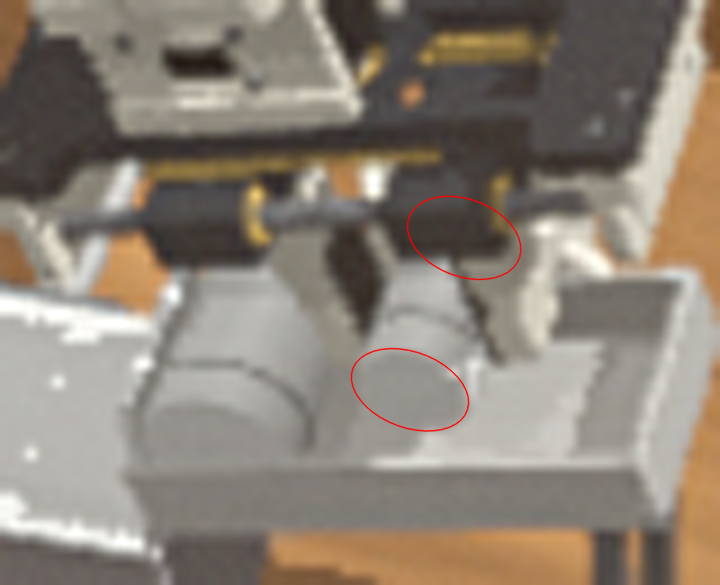

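Call:
step_arm --pt "0 0.001 0.001 0 -0.5 5 -0.6" --pt "0 0 0 0 0 5 -0.6" --pt "0 0 0 0 0 5 -0.6" --pt "0 0 0 0 0 0 -0.6"

```text
time_s: 32.7
tcp_pos: [0.5293, -0.088, 0.1579]
eef_rot: [179.8, -15.9, 106.4]
contact_force: [-0.3, 0.1, -0.4]
gripper_width: 0.0331
```

Call:
step_arm --pt "0 0 0 0 0 5 -0.6" --pt "0 0 0 0 0 0 -0.6"

```text
time_s: 32.9
tcp_pos: [0.5288, -0.0866, 0.1525]
eef_rot: [179.8, -15.9, 106.3]
contact_force: [-0.3, 0.6, -0.4]
gripper_width: 0.0329
```

```bash
python3 - <<'E'
from h import *
p,R=chute(98,7.7,0);go(p,R)
im=r.capture("scene")[:,:,::-1];cv2.imwrite("pics/y2.png",im)
overlay("scene","pics/y2.png","pics/y2o.png",heldt(-.001,.0098,0,.017,(0,0,255)),(240,125,320,190),9)
E
```

```text
t 32.9 pos [ 0.5288 -0.0866  0.1525] rot [179.8  -15.88 106.34] w 0.0329 F [-0.26  0.6  -0.36]
rotvec [0.0032 0.0012 0.001 ] shift now-frame [-0.3 -0.6  9.3] shift target-frame [-0.3 -0.6  9.3]
```

View pics/y2o.png

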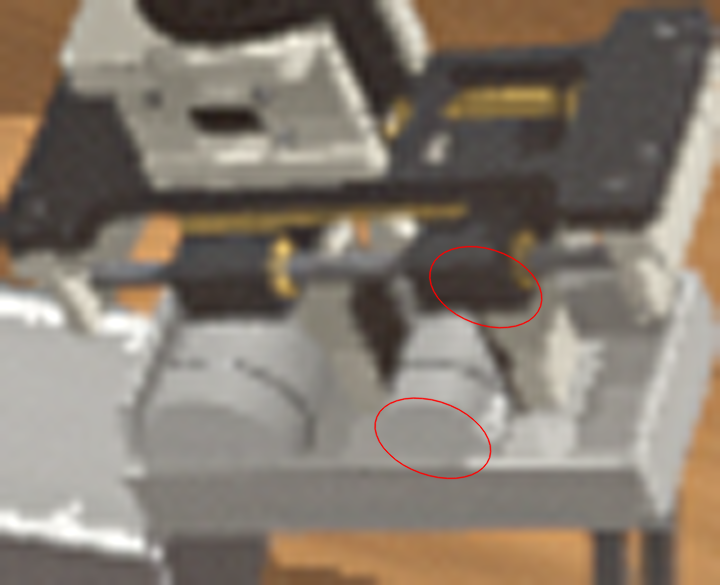

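Call:
step_arm --pt "0.003 0.001 0.001 0 -0.5 5 -0.6" --pt "0 0 0 0 0 4 -0.6" --pt "0 0 0 0 0 0 -0.6"

```text
time_s: 33.25
tcp_pos: [0.5281, -0.0845, 0.1436]
eef_rot: [180.0, -15.9, 106.3]
contact_force: [0.2, -0.2, -0.3]
gripper_width: 0.0326
```

Call:
step_arm --pt "0 0 0 0 0 1 -0.6"

```text
time_s: 33.35
tcp_pos: [0.5281, -0.0843, 0.1428]
eef_rot: [179.9, -15.9, 106.3]
contact_force: [-2.5, -1.3, 13.6]
gripper_width: 0.0334
```

```bash
python3 - <<'E'
from h import *
p,R=chute(98,7.7,0);go(p,R)
im=r.capture("scene")[:,:,::-1];cv2.imwrite("pics/y3.png",im)
overlay("scene","pics/y3.png","pics/y3o.png",[],(240,125,320,190),9)
E
```

```text
t 33.35 pos [ 0.5281 -0.0843  0.1428] rot [179.95 -15.89 106.31] w 0.0334 F [-2.49 -1.29 13.6 ]
rotvec [0.0007 0.001  0.0005] shift now-frame [ 0.1 -0.6 -0.6] shift target-frame [ 0.1 -0.6 -0.6]
```

View pics/y3o.png

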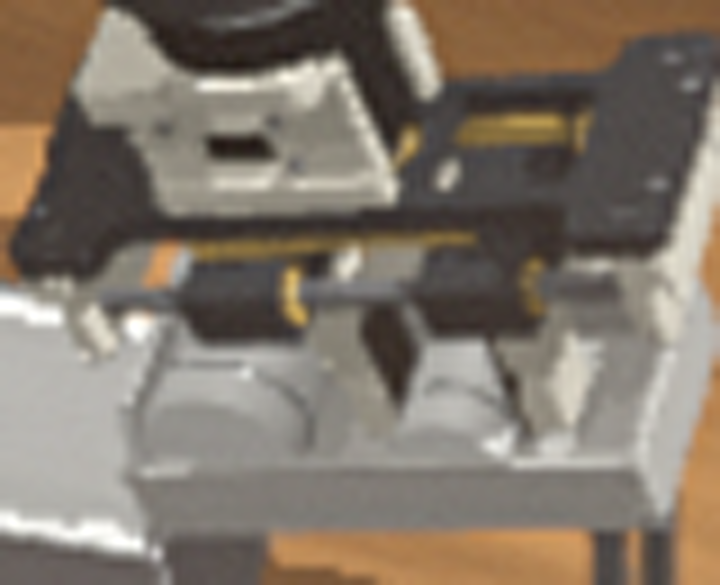

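The slim tin is inside the chute and on its floor (13.6 N contact). Opening slightly and withdrawing.

Call:
step_arm --pt "0 0 0 0 0 -0.5 -0.15" --pt "0 0 0 0 0 0 -0.1" --pt "0 0 0 0 0 0 -0.1" --pt "0 0 0 0 0 -5 -0.1" --pt "0 0 0 0 0 -8 -0.1" --pt "0 0 0 0 0 -15 -0.1" --pt "0 0 0 0 0 -30 -0.1" --pt "0 0 0 0 0 -40 -0.1" --pt "0 0 0 0 0 -20 -0.1" --pt "0 0 0 0 0 0 -0.1"

```text
time_s: 34.4
tcp_pos: [0.5374, -0.1178, 0.2646]
eef_rot: [179.9, -15.8, 106.3]
contact_force: [-0.1, 0.9, -0.2]
gripper_width: 0.0392
```

```bash
python3 - <<'E'
from h import *
P=loc(BIN,(-152,-65,0))[0];print(P)
go([P[0],P[1],.25],down(106.28))
im=r.capture("scene")[:,:,::-1];cv2.imwrite(f"pics/z1.png",im)
ax=loc(BIN,(1,0,0))[0]-loc(BIN,(0,0,0))[0]
overlay("scene","pics/z1.png","pics/z1o.png",cyl(loc(BIN,(0,23,140))[0],ax,.024,(0,0,255))+cyl(loc(BIN,(0,63,144))[0],ax,.017,(0,255,0)),(215,120,335,210),6)
E
```

```text
[ 0.42682261 -0.28161183  0.        ]
t 34.4 pos [ 0.5374 -0.1178  0.2646] rot [179.94 -15.79 106.33] w 0.0392 F [-0.14  0.86 -0.25]
rotvec [ 0.0009 -0.2756  0.0008] shift now-frame [-125.3 -152.2  -20.5] shift target-frame [-126.2 -152.1   14.6]
```

View pics/z1o.png

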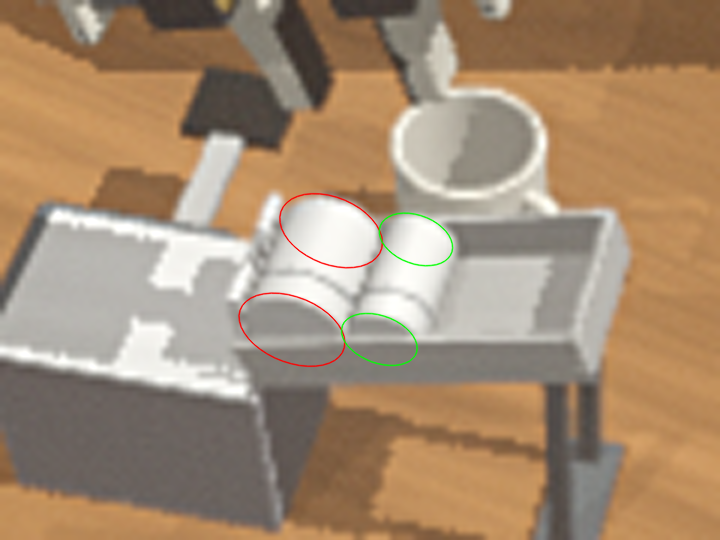

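Both tins lie as required (step 2). Now the lever: shut the fingers and move above the pad.

Call:
step_arm --pt "0 -0.09 0 0 -10 0 -1" --pt "0 -0.09 0 -10 -20 0 -1" --pt "0 -0.095 0 -20 -25 0 -1" --pt "0 0 0 -30 -35 0 -1" --pt "0 0 0 -30 -35 0 -1" --pt "0 0 0 -25 -25 0 -1" --pt "0 0 0 -10 0 0 -1" --pt "0 0 0 0 0 0 -1"

```text
time_s: 35.25
tcp_pos: [0.4212, -0.2805, 0.2536]
eef_rot: [-179.6, 0.2, 106.7]
contact_force: [0.2, 0.3, 0.1]
gripper_width: 0.0005
```

```bash
python3 - <<'E'
from h import *
P=loc(BIN,(-152,-65,0))[0]
go([P[0],P[1],.13],down(106.28))
E
```

```text
t 35.25 pos [ 0.4212 -0.2805  0.2536] rot [-179.59    0.21  106.68] w 0.0005 F [0.17 0.3  0.13]
rotvec [-0.0071  0.0036  0.007 ] shift now-frame [ -2.2   5.9 123.5] shift target-frame [ -2.6   5.1 123.6]
```

Call:
step_arm --pt "-0.007 0.004 0.007 -2 4 20 -1" --pt "0 0 0 0 0 30 -1" --pt "0 0 0 0 0 30 -1" --pt "0 0 0 0 0 25 -1" --pt "0 0 0 0 0 12 -1" --pt "0 0 0 0 0 0 -1"

```text
time_s: 35.85
tcp_pos: [0.4267, -0.2772, 0.1301]
eef_rot: [-179.9, -0.2, 106.3]
contact_force: [0.3, 0.4, 0.5]
gripper_width: 0.0007
```

```bash
python3 - <<'E'
from h import *
P=loc(BIN,(-152,-65,0))[0]
go([P[0],P[1],.089],down(106.28))
im=r.capture("scene")[:,:,::-1];cv2.imwrite(f"pics/k1.png",cv2.resize(im[60:220,170:340],None,fx=4,fy=3.7,interpolation=cv2.INTER_CUBIC))
E
```

```text
t 35.85 pos [ 0.4267 -0.2772  0.1301] rot [-1.7993e+02 -1.7000e-01  1.0630e+02] w 0.0007 F [0.28 0.35 0.53]
rotvec [-0.0012 -0.0029  0.0004] shift now-frame [-4.4 -1.  41.1] shift target-frame [-4.3 -1.1 41.1]
```

View pics/k1.png

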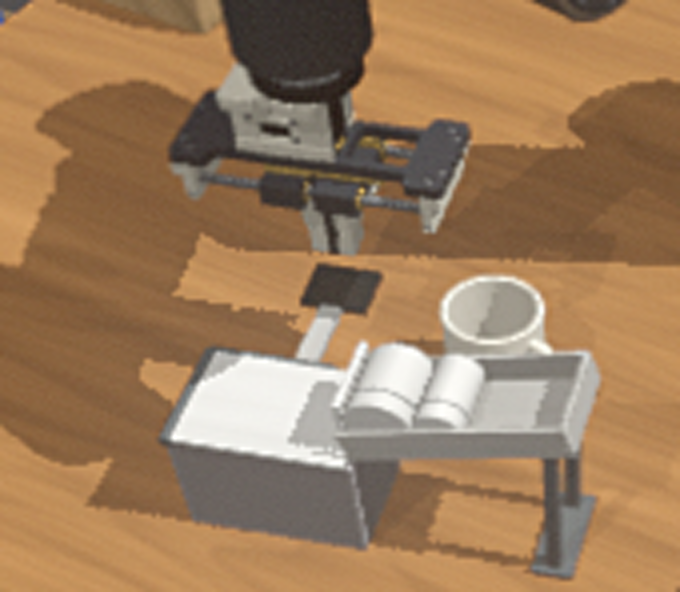

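Call:
step_arm --pt "-0.001 -0.003 0 -4 -1 15 -1" --pt "0 0 0 0 0 15 -1" --pt "0 0 0 0 0 8 -1"

```text
time_s: 36.2
tcp_pos: [0.4307, -0.2811, 0.0954]
eef_rot: [179.7, 0.2, 106.5]
contact_force: [-0.3, -0.2, -0.2]
gripper_width: 0.0007
```

Call:
step_arm --pt "0 0 0 0 0 8 -1" --pt "0 0 0 0 0 8 -1" --pt "0 0 0 0 0 8 -1"

```text
time_s: 36.5
tcp_pos: [0.4325, -0.2811, 0.0729]
eef_rot: [179.6, 0.4, 106.5]
contact_force: [-0.3, 3.2, 6.6]
gripper_width: 0.001
```

```bash
python3 - <<'E'
from h import *
P=loc(BIN,(-152,-65,0))[0]
go([P[0],P[1],.055],down(106.28))
im=r.capture("scene")[:,:,::-1];cv2.imwrite(f"pics/k2.png",cv2.resize(im[60:220,170:340],None,fx=4,fy=3.7,interpolation=cv2.INTER_CUBIC))
E
```

```text
t 36.5 pos [ 0.4325 -0.2811  0.0729] rot [179.57   0.35 106.54] w 0.001 F [-0.27  3.2   6.59]
rotvec [0.0075 0.0061 0.0046] shift now-frame [ 1.2 -5.7 17.9] shift target-frame [ 1.1 -5.6 17.9]
```

View pics/k2.png

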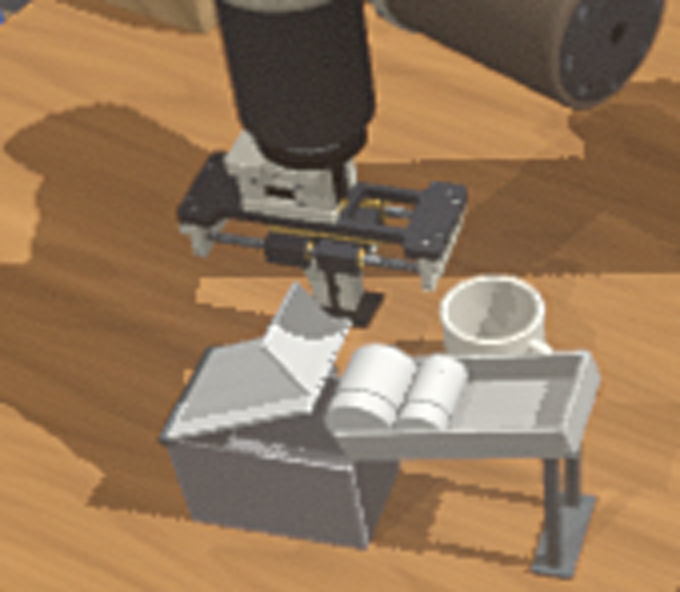

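Call:
step_arm --pt "0.007 0.006 0.004 1 -4 8 -1" --pt "0 0 0 0 0 7 -1" --pt "0 0 0 0 0 4 -1" --pt "0 0 0 0 0 1 -1"

```text
time_s: 36.95
tcp_pos: [0.4335, -0.2817, 0.0555]
eef_rot: [179.5, 0.3, 106.4]
contact_force: [-2.5, 2.2, 6.2]
gripper_width: 0.0004
```

```bash
python3 - <<'E'
from h import *
P=loc(BIN,(-152,-65,0))[0]
go([P[0],P[1],.055],down(106.28))
im=r.capture("scene")[:,:,::-1];cv2.imwrite(f"pics/k3.png",cv2.resize(im[60:220,170:340],None,fx=4,fy=3.7,interpolation=cv2.INTER_CUBIC))
E
```

```text
t 36.95 pos [ 0.4335 -0.2817  0.0555] rot [179.54   0.27 106.43] w 0.0004 F [-2.52  2.19  6.16]
rotvec [0.0081 0.0047 0.0026] shift now-frame [ 2.  -6.4  0.4] shift target-frame [ 2.  -6.4  0.5]
```

View pics/k3.png

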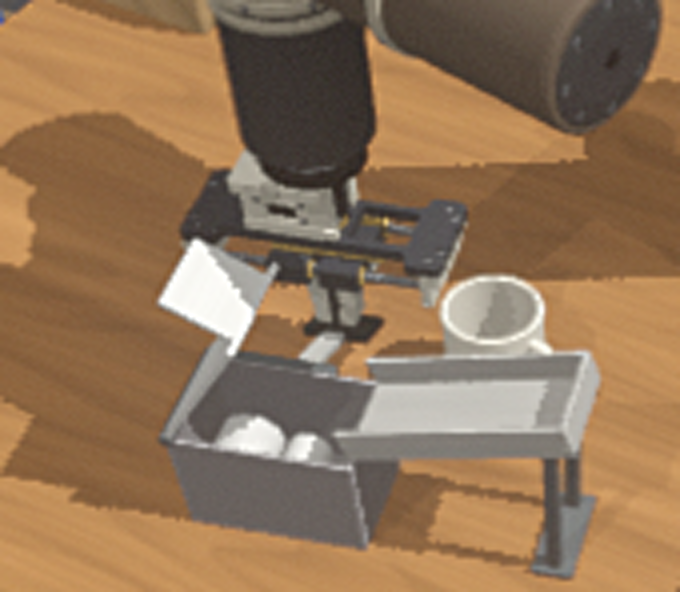

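The lid is well up and both tins are in the bin. I'll hold for over half a second.

Call:
step_arm --pt "0 0 0 0 0 1 -1" --pt "0 0 0 0 0 1 -1" --pt "0 0 0 0 0 1 -1" --pt "0 0 0 0 0 0.5 -1" --pt "0 0 0 0 0 0.5 -1" --pt "0 0 0 0 0 0.5 -1" --pt "0 0 0 0 0 0.5 -1" --pt "0 0 0 0 0 0.5 -1" --pt "0 0 0 0 0 0.5 -1" --pt "0 0 0 0 0 0.5 -1"

```text
time_s: 38.0
tcp_pos: [0.4335, -0.2817, 0.0552]
eef_rot: [179.5, 0.4, 106.5]
contact_force: [-1.7, 2.1, 4.9]
gripper_width: 0.0006
```

```bash
python3 - <<'E'
from h import *
im=r.capture("top")[:,:,::-1];cv2.imwrite(f"pics/k4t.png",cv2.resize(im[150:270,320:480],None,fx=4.5,fy=4.5,interpolation=cv2.INTER_CUBIC))
im=r.capture("scene")[:,:,::-1];cv2.imwrite(f"pics/k4.png",cv2.resize(im[110:220,190:340],None,fx=5,fy=5,interpolation=cv2.INTER_CUBIC))
E
```

```text
(no output)
```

View pics/k4.png

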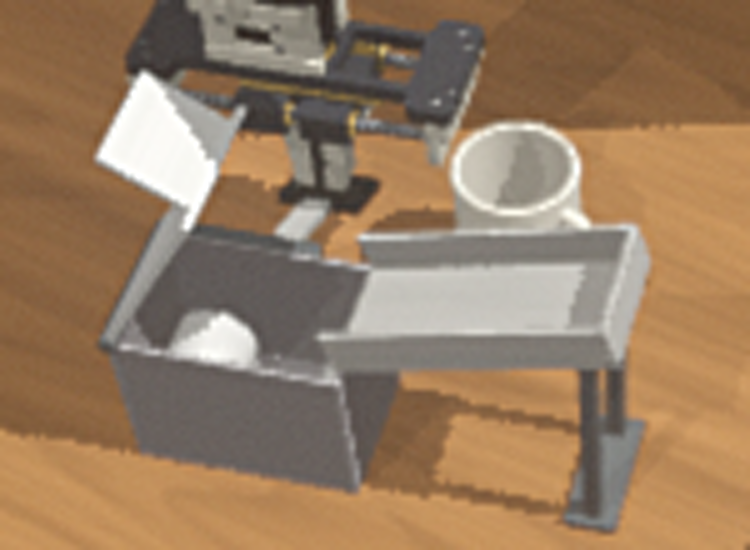

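View pics/k4t.png

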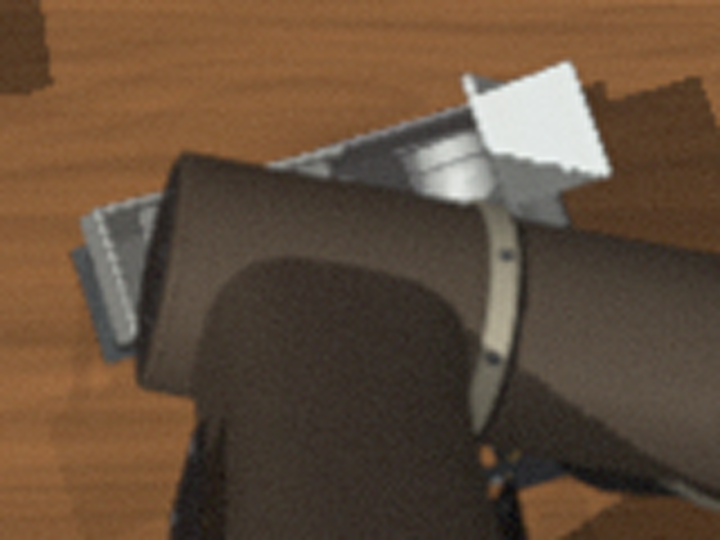

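Both tins are in the bin and the chute is empty. Releasing the lever and retreating upward.

Call:
step_arm --pt "0 0 0 0 0 -8 -1" --pt "0 0 0 0 0 -10 -1" --pt "0 0 0 0 0 -12 -1" --pt "0 0 0 0 0 -20 -1" --pt "0 0 0 0 0 -30 -1" --pt "0 0 0 0 0 -40 -1" --pt "0 0 0 0 0 -40 -1" --pt "0 0 0 0 0 0 -1" --pt "0 0 0 0 0 0 -1" --pt "0 0 0 0 0 0 -1"

```text
time_s: 39.1
tcp_pos: [0.4326, -0.2816, 0.23]
eef_rot: [179.1, 0.6, 106.5]
contact_force: [0.1, 0.5, -0.3]
gripper_width: 0.0009
```

```bash
python3 - <<'E'
from h import *
im=r.capture("scene")[:,:,::-1];cv2.imwrite(f"pics/m1f.png",im);cv2.imwrite(f"pics/m1.png",cv2.resize(im[60:320,180:490],None,fx=2.5,fy=2.3,interpolation=cv2.INTER_CUBIC))
overlay("scene","pics/m1f.png","pics/m1o.png",binsegs(BIN)[-4:],(205,110,325,220),5)
E
```

```text
(no output)
```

View pics/m1.png

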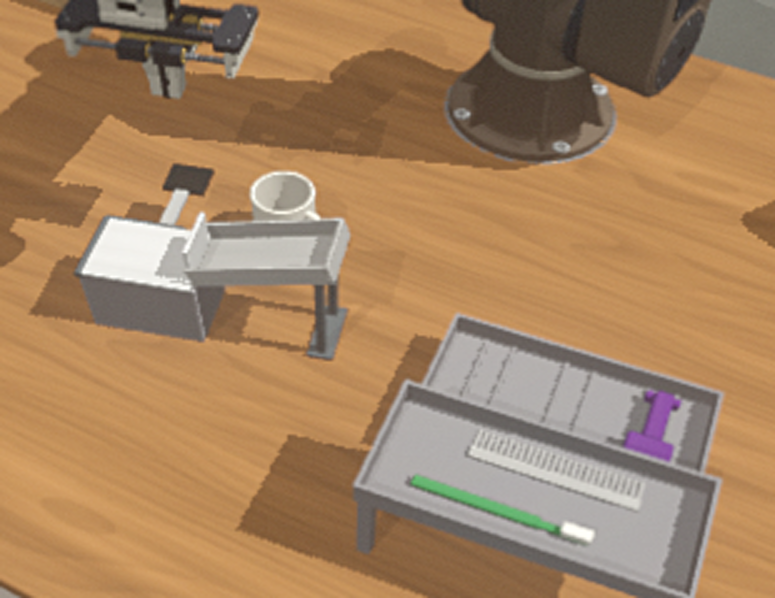

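View pics/m1o.png

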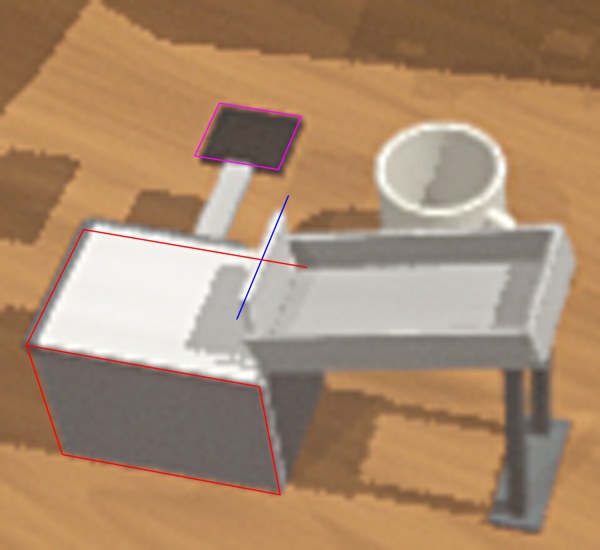

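The lid is shut and the pad is back at its rest position, as in the first picture. The mug, brushes and comb haven't moved, and the hand is clear. I'll settle briefly and hand in.

Call:
step_arm --pt "0 0 0 0 0 0 -1" --pt "0 0 0 0 0 0 -1" --pt "0 0 0 0 0 0 -1" --pt "0 0 0 0 0 0 -1" --pt "0 0 0 0 0 0 -1"

```text
time_s: 39.65
tcp_pos: [0.4309, -0.281, 0.2262]
eef_rot: [179.5, 0.4, 106.5]
contact_force: [-0.1, -0.6, 0.2]
gripper_width: 0.0004
```

```bash
python3 -c "
from plant import r
print(r.close_job())"
```

```text
the job is handed in; nothing more can be done
None
```

I laid the wide tin, then the slim one, in the chute. I then pressed the lever and held the lid up for over 1 s until both tins had rolled into the bin, and released it. I handed the job in at 39.7 s; no verdict was reported.

- **Setbacks:** my first two tries at placing the wide tin caught the near chute wall and tilted it in the grip. I flattened it on the bench each time, letting go of it there the second time, and the third try went in cleanly.
- **Chute checks:** pictures showed the wide tin against the closed flap, then both tins at their expected resting places, let go.
- **Bin check:** with the lid up, one picture showed both tins in the bin. In the later ones only the wide tin was visible, so I'm inferring the slim one from the empty chute and that earlier picture.
- **Last check:** the lid looked shut and the lever pad back at rest. The mug, brushes and comb looked unmoved, and the hand was clear of everything. I could only judge the lid and lever angles from the pictures, as they aren't in the robot's state.

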